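# Sort two clamp screws by thread hand

### The job

Sort the two black-headed clamp screws from the wooden rack by thread hand, one at a time: try a screw in the brass test nut, put it in its bin and let go of it, and only then try the other. A screw that runs in clockwise until its collar rests on the nut is right-handed: run it fully home, screw it back out and put it in the blue bin; one that goes into the mouth but will not run down is left-handed and goes in the red bin. Use the two open bins that stand to the left of the test nut, and leave the spool, the tape roll and the pliers where they are.

Things in the scene. Friction and masses are not known exactly. Their poses are not given: they have to be found in the camera images.
- screw_a: Clamp screw, 80 mm long, 0.1 kg, upright in a well of the rack at the start. Origin: centre of its tip; z up the screw, x along its thumb head. Black thumb head from z = 50 to 80 mm, 36 mm along x, 14 mm along y: grip it across the 14 mm. A half turn gives the same screw. Right- or left-handed: the screws look alike but for the slope of the thread ribs, so it must be tried.
- screw_a_tip (a point): Centre of the tip of screw_a. Up from it: guide point 18 mm across to z = 5 mm, then a shank 20 mm across with a thread rib on either side (30 mm across; each spans 100 degrees, centred on the screw's +x and -x) from z = 5 to 21 mm
- screw_a_collar (a point): Centre of the underside of screw_a's dark collar, 26.5 mm above the tip; the collar is 36 mm across, 5 mm thick; above it a black neck 20 mm across, 19 mm long, to the head
- screw_a_mid (a point): Point on the axis of screw_a, 40 mm above its tip
- screw_b: Clamp screw, 80 mm long, 0.1 kg, upright in a well of the rack at the start. Origin: centre of its tip; z up the screw, x along its thumb head. Black thumb head from z = 50 to 80 mm, 36 mm along x, 14 mm along y: grip it across the 14 mm. A half turn gives the same screw. Right- or left-handed: the screws look alike but for the slope of the thread ribs, so it must be tried.
- screw_b_tip (a point): Centre of the tip of screw_b. Up from it: guide point 18 mm across to z = 5 mm, then a shank 20 mm across with a thread rib on either side (30 mm across; each spans 100 degrees, centred on the screw's +x and -x) from z = 5 to 21 mm
- screw_b_collar (a point): Centre of the underside of screw_b's dark collar, 26.5 mm above the tip; the collar is 36 mm across, 5 mm thick; above it a black neck 20 mm across, 19 mm long, to the head
- screw_b_mid (a point): Point on the axis of screw_b, 40 mm above its tip
- test_nut: Fixed test nut, right-handed: brass cylinder 48 mm across, top 48 mm above the bench, on a grey base plate 84 x 84 x 8 mm with a white dash on its +x side. Origin: centre of the underside; z up. Bore 33 mm; two thread ridges leave 23 mm clear. Two starts, lead 40 mm per turn (11 mm in 100 degrees). Loose fit: 1.5 mm play at the side, about 8 mm up and down.
- nut_mouth (a point): Centre of the nut's mouth, in its top face. Set a screw upright in it with the screw's x axis at nut_entry's angle (half a turn more is the same; within 15 degrees). A right-hand screw drops in until its collar is 4 to 8 mm above the mouth; turned clockwise (from above) with a light push of a few N it sinks until the collar rests on the mouth.
- nut_entry (a point): Unmarked point in the nut's top face, 20 mm from the mouth's centre, 55 degrees counter-clockwise of the white dash: the entry direction for a screw's x axis. From there a right-hand screw is home after about 70 degrees clockwise; 30 more do no harm. To take it out, turn back as far, letting it rise, then lift.
- nut_dash (a point): Middle of the white dash on the base plate, 33 mm from the axis along the nut's +x. A left-hand screw in the mouth stops with its collar 11 to 20 mm above the mouth, its tip 7 to 15 mm inside; no turning either way takes it lower. A right-hand screw set in over 25 degrees clockwise of nut_entry also stops that high: turn it counter-clockwise until it drops.
- rack: Fixed wooden rack 60 x 150 x 22 mm (x, y, z) with two round wells of 35 mm, 14 mm deep, 80 mm apart along its y; origin: centre of the underside. A screw in a well stands with its tip 8 mm above the bench, its head roughly along the row of wells and its top 89 mm above the bench (lift one clear of the other).
- blue_bin: Fixed open blue parts bin, 104 x 72 x 47 mm (x, y, z), for right-hand screws. Origin: under its centre, z up, the low front wall (29 mm) toward -x, the others 47 mm. Inside 96 x 64 mm, floor 4 mm above the bench, walls 2 mm; the small hardware in it is only a thin look and does not carry.
- red_bin: Fixed open red parts bin, same size and axes as the blue one, for left-hand screws. The blue and the red bin stand to the left of the test nut, either one nearer to it.
- spool: Bystander: wire spool, 64 mm across, 60 mm high, standing behind the rack; origin under its centre
- tape_roll: Bystander: black tape roll lying flat, 63 mm across, 19 mm high, at the front of the bench; origin under its centre
- nose_pliers: Bystander: blue-handled long-nose pliers lying flat, 176 x 55 x 13 mm, at the front of the bench; origin under the middle, long axis y

How it is judged:
On the way, in this order (a step that is already met when the one before it is completed fails the run):
1. a screw has been tried: the right-hand one run home (collar within 3 mm of the nut's mouth), or the left-hand one with its tip at least 4 mm into the mouth, upright (((z of screw_a_collar in the frame of nut_mouth below 0.003 m and horizontal distance between screw_a_collar and nut_mouth below 0.005 m and angle between screw_a_tip's own z axis and vertical below 0.12 rad) or (z of screw_b_tip in the frame of nut_mouth below -0.004 m and horizontal distance between screw_b_tip and nut_mouth below 0.006 m and angle between screw_b_tip's own z axis and vertical below 0.2 rad))), for 0.2 s.
2. one screw, released, is in its right bin: right-hand in blue or left-hand in red ((((x of screw_a_mid in the frame of blue_bin between -0.05 and 0.047 m and y of screw_a_mid in the frame of blue_bin between -0.034 and 0.034 m and z of screw_a_mid in the frame of blue_bin between 0 and 0.06 m) and contact force between screw_a and the fingers below 0.5 N) or ((x of screw_b_mid in the frame of red_bin between -0.05 and 0.047 m and y of screw_b_mid in the frame of red_bin between -0.034 and 0.034 m and z of screw_b_mid in the frame of red_bin between 0 and 0.06 m) and contact force between screw_b and the fingers below 0.5 N))), for 0.2 s.
3. while that one stays in its bin, the other has been tried in the nut in the same way (((((x of screw_a_mid in the frame of blue_bin between -0.05 and 0.047 m and y of screw_a_mid in the frame of blue_bin between -0.034 and 0.034 m and z of screw_a_mid in the frame of blue_bin between 0 and 0.06 m) and contact force between screw_a and the fingers below 0.5 N) and (z of screw_b_tip in the frame of nut_mouth below -0.004 m and horizontal distance between screw_b_tip and nut_mouth below 0.006 m and angle between screw_b_tip's own z axis and vertical below 0.2 rad)) or (((x of screw_b_mid in the frame of red_bin between -0.05 and 0.047 m and y of screw_b_mid in the frame of red_bin between -0.034 and 0.034 m and z of screw_b_mid in the frame of red_bin between 0 and 0.06 m) and contact force between screw_b and the fingers below 0.5 N) and (z of screw_a_collar in the frame of nut_mouth below 0.003 m and horizontal distance between screw_a_collar and nut_mouth below 0.005 m and angle between screw_a_tip's own z axis and vertical below 0.12 rad)))), for 0.2 s.
At the end, for the whole second after the job is handed in: The right-hand screw is in the blue bin and the left-hand screw in the red bin: each one's middle lies between the bin's walls and less than 60 mm above the bench, both are let go of and at rest (below 0.03 m/s) (x of screw_a_mid in the frame of blue_bin between -0.05 and 0.047 m and y of screw_a_mid in the frame of blue_bin between -0.034 and 0.034 m and z of screw_a_mid in the frame of blue_bin between 0 and 0.06 m and contact force between each of screw_a, screw_b and the fingers below 0.5 N and x of screw_b_mid in the frame of red_bin between -0.05 and 0.047 m and y of screw_b_mid in the frame of red_bin between -0.034 and 0.034 m and z of screw_b_mid in the frame of red_bin between 0 and 0.06 m and linear speed of each of screw_a, screw_b below 0.03 m/s); the robot touches nothing.
It fails at once if the spool is shifted by more than 30 mm (distance of spool from where it was at the start of the episode above 0.03 m).
It fails at once if the tape roll is shifted by more than 30 mm (distance of tape_roll from where it was at the start of the episode above 0.03 m).
It fails at once if the pliers is shifted by more than 30 mm (distance of nose_pliers from where it was at the start of the episode above 0.03 m).
It also fails if it takes over 72 s, if anything falls off the work surface, if the arm or the gripper's body presses on something with over 40 N, if the wrist force passes 120 N, or if a joint passes its speed limit or range.

### The arm

A 6-joint arm with a two-finger parallel gripper is mounted at the origin on a cart in front of the work surface, level with it; the furniture and walls round the work are solid. World frame = base frame: x ahead of the robot, y to its left, z up, the work surface at z = 0. Lengths are in m, angles in rad, forces in N, time in s.
With the tool pointing down it reaches from about 0.225 to 0.725 m from the base axis. Payload 3.1 kg.
Tool frame: the origin (TCP) lies at the very end of the fingers, on their centre line; the grasp point (between the pads) lies 19 mm behind it; z points along the fingers, y is the line along which they close (so a half turn about z gives the same grasp; the last joint's range is limited). The gripper opens to 85 mm and grips with 20 to 120 N. Pads are 22 mm wide; open, the fingers measure 114 mm over their backs; the gripper's body (76 mm by 85 mm) begins 54 mm behind the grasp point. The pads swing forward as they close: fully open they stand 13 mm farther back than shut.
Start: joints at [1.103, 0.048, 0.099, 1.622, 0, 1.443], TCP at [0.175, 0.495, 0.231] pointing down, gripper open.
Joint ranges: [-2.91, 2.91], [-0.99, 1.94], [-1.21, 1.42], [-2.12, 2.29], [-1.49, 1.47], [-3.14, 3.14]. Speed limits (rad/s): [2.79, 2.79, 3.14, 3.14, 3.14, 3.14].

### API

Orientations are given as a 3x3 rotation matrix whose columns are the frame's x, y, z axes.
In Python, from bench import read_state, get_image, job_done, boxes_of, trace, place_of gives the robot as it stands. The module is installed in compiled form; this text tells all that it offers.
- The arm moves only by the tool carry_out, never from a script. Its argument "rows" is a list of rows, each a list of 7 numbers: the shift along the tool's x, y, z in cm, then the turn, a rotation vector about the tool's x, y, z in degrees, then the closure, from -1 (fully open) to 1 (shut). A call has 1 to 10 rows; each row shifts and turns the commanded pose from where the row before left it, along the tool's axes as they then stand; what a row does not reach is not made up. A row lasts 1/12 s, in which the tool goes at most 41.7 mm and 7.16 degrees, less where a joint would pass 70% of its speed; a pose out of reach is approached as far as the arm can. A call is refused whole if a number of a shift passes 4.17 or a number of a turn 7.16, either way. A call with a gripper value outside its range is refused whole. The fingers move at their own pace and stop on an object; "grip_force" is the grip in N (left out, the last holds). Time passes only in rows, so rows that do not move let the fingers close. It gives the time, the measured TCP pose, the force, the opening and the grip force at its end, in the units of the state.
- read_state(): the state, without advancing time (a new reading comes with each control period).
- get_image(name): name is "scene" or "top" or "wrist"; returns a dict with "image" (420x560x3 uint8, red, green, blue), "mtx" (3x3 intrinsics, pixels), "view" (4x4, takes a point from world to camera coordinates). Camera axes: x right, y up, looking along -z (the intrinsics and any distortion apply to the point x, -y, -z); pixel columns grow to the right and rows downward; lengths in m; the calibration is good to about 2 mm. A picture is of the moment at which its call begins. There is no depth.
- job_done(): hands the job in; it is judged then, once.
Trained networks look in a picture, given as the dict that the camera call returned (one of the last four; its "shot" number tells which), for a name from the list of things; names that differ only in an ending like _2 or _b are one class to them, and where a whole thing is asked for, a point or a joint stands for the part that bears it (a point fixed in the world has none). Each returns a list of dicts, best first, with "p" (0 to 1); they miss things now and then, are a little off and sometimes report something else, mostly with a low value. They report only what shows in the picture. A call takes as long as a camera call.
- boxes_of(picture, label): "bbox" ([left, top, width, height] in pixels, round what is visible of it).
- trace(picture, label): "region" (420x560 bool, what is visible of it) and "bbox" ([left, top, width, height] in pixels, round what is visible of it).
- place_of(picture, label): "uv" ([column, row] in pixels: a listed point, or the origin of a listed thing).
The state is a dict: "time_s": time; "qpos": joint angles; "dq": joint speeds; "tau": joint torques, N m; "tool_pos": TCP position; "tool_rot": TCP orientation; "force": force on the tool from outside, world axes, zero at the start; "ft_torque": the same for the moment, N m; "width": finger opening in m; "grasp_force": force on a finger pad.
Only numpy, scipy, OpenCV 4.12 (cv2) and the standard library are available. Lean on these libraries where they do the work, as an engineer would, in place of code of your own. Each camera call takes 0.05 s, during which the arm holds its last target. There are 200 camera calls.

## Working session

There is one attempt and no reset: what is moved stays moved. The work goes in short steps, Python scripts to look and compute and a tool call to move; the robot and the scene stay as the last step left them, time stands still between calls to the robot, and variables do not carry over. Pictures are saved under pics/ and viewed, at most 10 in all, crops included, and the job is handed in when it is done.

Besides the shell and the picture viewer there is one more tool, called after "Request:" by a JSON object that holds its "method" and its "body", one argument or row to a line. carry_out: Moves the arm, as the interface text tells. Its arguments: {"type":"object","properties":{"rows":{"type":"array"},"grip_force":{"type":"number"}},"required":["rows"]}

```bash
mkdir -p pics; cat > h.py <<'E'
import numpy as np, cv2
from bench import *
def save(d,n,crop=None,s=1):
    im=d["image"][:,:,::-1]
    if crop: l,t,w,h=crop; im=im[t:t+h,l:l+w]
    cv2.imwrite("pics/"+n,cv2.resize(im,None,fx=s,fy=s,interpolation=cv2.INTER_CUBIC))
def toworld(d,uv,z):
    K=np.array(d["mtx"]);V=np.array(d["view"])
    c=np.linalg.inv(K)@np.array([uv[0],uv[1],1.]); c=np.array([c[0],-c[1],-c[2]])
    R=V[:3,:3];t=V[:3,3]; r=R.T@c; o=-R.T@t
    return o+r*(z-o[2])/r[2]
def topix(d,p):
    V=np.array(d["view"]);c=V[:3,:3]@np.array(p)+V[:3,3];c=np.array([c[0],-c[1],-c[2]]);q=np.array(d["mtx"])@c
    return q[:2]/q[2]
E
python3 - <<'E'
from h import *
np.set_printoptions(precision=4,suppress=True)
s=read_state();print(s)
t=get_image("top");c=get_image("scene")
save(t,"top0.png");save(c,"scene0.png")
print(t.keys())
for d,nm in((t,"top"),(c,"scene")):
    V=np.array(d["view"]);print(nm,-V[:3,:3].T@V[:3,3])
    for l,z in [("screw_a_collar",.0345),("screw_a_mid",.048),("screw_a",.008),("nut_mouth",.048),("nut_entry",.048),("nut_dash",.008),("test_nut",0),("rack",0),("blue_bin",0),("red_bin",0),("spool",0),("tape_roll",0),("nose_pliers",0)]:
        for r in place_of(d,l)[:3]: print(nm,l,round(r["p"],2),np.round(r["uv"],1),toworld(d,r["uv"],z)[:2])
E
```

```text
{'time_s': 0.0, 'qpos': array([1.1032, 0.0488, 0.0976, 1.622 , 0.    , 1.443 ]), 'dq': array([ 0.0016, -0.0006,  0.0006, -0.0022,  0.0018,  0.0018]), 'tau': array([ -0.0014, -33.8787,  32.0013,   0.0204,  -0.0002,   0.    ]), 'tool_pos': array([0.1747, 0.4944, 0.2301]), 'tool_rot': array([[-0.9428,  0.3333, -0.0011],
       [ 0.3333,  0.9428, -0.0021],
       [ 0.0003, -0.0024, -1.    ]]), 'force': array([-0.6273, -0.1705,  0.3483]), 'ft_torque': array([0.0061, 0.0162, 0.0152]), 'grasp_force': 0.0, 'width': 0.08536373638079853}
dict_keys(['image', 'mtx', 'view', 'shot'])
top [0.3686 0.0169 1.3743]
top screw_a_mid 0.51 [391.8 218.1] [ 0.4698 -0.2745]
top screw_a_mid 0.19 [388.7 214.2] [ 0.4801 -0.2662]
top screw_a 0.73 [391.4 217.5] [ 0.4745 -0.2822]
top screw_a 0.7 [361.7 207.4] [ 0.5007 -0.2004]
top nut_mouth 0.97 [289.3 203.4] [ 0.5034 -0.0003]
top nut_entry 0.9 [289.2 197.9] [0.5182 0.0003]
top nut_dash 0.72 [296.  188.7] [ 0.5487 -0.0185]
top test_nut 0.57 [291.7 206. ] [ 0.5012 -0.0077]
top rack 0.51 [365. 210.] [ 0.4944 -0.2109]
top blue_bin 0.69 [226.9 204.9] [0.5004 0.1722]
t
[... 400 characters left out ...]
76 [379.8 247.2] [ 0.4764 -0.2743]
scene screw_a 0.67 [380.7 262.9] [ 0.4885 -0.272 ]
scene nut_mouth 0.96 [280.9 200.9] [0.5106 0.0026]
scene nut_mouth 0.15 [381.5 265.2] [ 0.4237 -0.3114]
scene nut_entry 0.65 [213.3 235.1] [ 0.3037 -0.0066]
scene nut_entry 0.59 [278.6 197.6] [0.5205 0.0185]
scene nut_dash 0.69 [291.8 216.8] [ 0.528  -0.0143]
scene nut_dash 0.51 [361.6 257.9] [ 0.4801 -0.2343]
scene test_nut 0.98 [281.1 223.4] [ 0.4994 -0.0077]
scene rack 0.58 [360.4 259.3] [ 0.4858 -0.2282]
scene blue_bin 0.91 [227.9 202.7] [0.4972 0.163 ]
scene red_bin 0.68 [179.5 187.2] [0.4806 0.3282]
scene spool 0.62 [403.9 248.5] [ 0.5796 -0.2694]
scene nose_pliers 0.75 [262.5 255.8] [ 0.3687 -0.0755]
```

```bash
python3 - <<'E'
import cv2
t=cv2.imread("pics/top0.png");c=cv2.imread("pics/scene0.png")
cv2.imwrite("pics/v1.png",cv2.resize(t[165:275,140:420],(784,308),interpolation=cv2.INTER_CUBIC))
cv2.imwrite("pics/v2.png",cv2.resize(c[160:300,140:440],(780,364),interpolation=cv2.INTER_CUBIC))
E
```

```text
(no output)
```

View pics/v1.png

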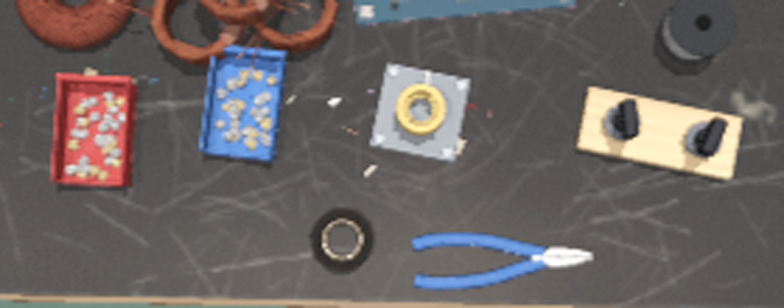

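View pics/v2.png

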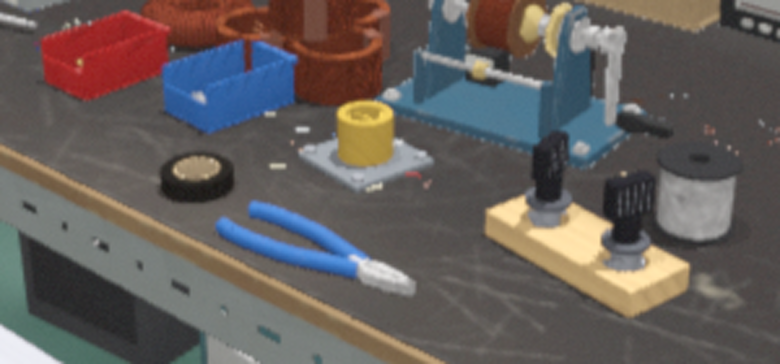

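The top view shows, left to right, the red bin (zoomed px 95,130), blue bin (243,105), nut (420,108) with its dash (429,75), and the rack with two screws (622,120 and 710,137). The tape roll and pliers are at the front and the spool is at the back. I'll check where the wrist camera sits so I can plan close looks.

```bash
python3 - <<'E'
from h import *
np.set_printoptions(precision=4,suppress=True)
s=read_state();d=get_image("wrist")
V=np.array(d["view"]);o=-V[:3,:3].T@V[:3,3];R=s["tool_rot"]
print(R.T@(o-s["tool_pos"]), R.T@V[:3,:3].T, d["mtx"])
print("to nut-view tool shift", R.T@(np.array([.44,0,.25])-s["tool_pos"]))
E
```

```text
[ 0.0696  0.0006 -0.143 ] [[ 0.0002  0.9621  0.2726]
 [ 1.     -0.0002 -0.0002]
 [-0.0001  0.2726 -0.9621]] [[337.6358   0.     286.9584]
 [  0.     337.6358 209.2777]
 [  0.       0.       1.    ]]
to nut-view tool shift [-0.4148 -0.3783 -0.0187]
```

Request:
{"method": "carry_out", "body": {
  "rows": [
    [-3.14, -2.39, -0.13, 0, 0, 0, -1],
    [-3.14, -2.39, -0.13, 0, 0, 0, -1],
    [-3.14, -2.39, -0.13, 0, 0, 0, -1],
    [-3.14, -2.39, -0.13, 0, 0, 0, -1],
    [-3.14, -2.39, -0.13, 0, 0, 0, -1],
    [-3.14, -2.39, -0.13, 0, 0, 0, -1],
    [-3.14, -2.39, -0.13, 0, 0, 0, -1],
    [-3.14, -2.39, -0.13, 0, 0, 0, -1]
  ]
}}

```text
time_s: 2.12
tool_pos: [0.3488, 0.2294, 0.2421]
tool_rot: [[-0.943, 0.333, 0.001], [0.333, 0.943, 0.001], [-0.001, 0.001, -1.0]]
force: [0.9, -0.4, -0.1]
width: 0.0852
grasp_force: 0.0
```

Request:
{"method": "carry_out", "body": {
  "rows": [
    [-3.14, -2.39, -0.13, 0, 0, 0, -1],
    [-3.14, -2.39, -0.13, 0, 0, 0, -1],
    [-3.14, -2.39, -0.13, 0, 0, 0, -1],
    [-3.14, -2.39, -0.13, 0, 0, 0, -1],
    [-3.14, -2.39, -0.13, 0, 0, 0, -1],
    [-3.14, -2.39, -0.13, 0, 0, 0, -1],
    [-3.14, -2.39, -0.13, 0, 0, 0, -1],
    [0, 0, 0, 0, 0, 0, -1],
    [0, 0, 0, 0, 0, 0, -1]
  ]
}}

```text
time_s: 2.87
tool_pos: [0.5, -0.0017, 0.2501]
tool_rot: [[-0.942, 0.337, -0.001], [0.337, 0.942, 0.0], [0.001, -0.0, -1.0]]
force: [-0.4, 0.1, -0.5]
width: 0.0852
grasp_force: 0.0
```

```bash
cat >> h.py <<'E'
np.set_printoptions(precision=4,suppress=True)
def look(labels,n=2,cam="wrist"):
    d=get_image(cam)
    for l,z in labels:
        for r in place_of(d,l)[:n]: print(l,round(r["p"],2),np.round(r["uv"],1),toworld(d,r["uv"],z)[:2])
    return d
E
python3 - <<'E'
from h import *
s=read_state();print(s["time_s"],s["tool_pos"],s["tool_rot"],s["force"])
d=look([("nut_mouth",.048),("nut_entry",.048),("nut_dash",.008),("test_nut",0)]);save(d,"w_nut.png")
E
```

```text
2.8667 [ 0.5    -0.0017  0.2501] [[-0.9415  0.3369 -0.0014]
 [ 0.3369  0.9415  0.0004]
 [ 0.0014 -0.0001 -1.    ]] [-0.3665  0.0581 -0.4993]
nut_mouth 0.96 [286.1 187. ] [ 0.5035 -0.0033]
nut_entry 0.67 [309.3 196.3] [0.5211 0.0163]
nut_dash 0.74 [293.8 204.4] [ 0.5342 -0.0047]
test_nut 0.62 [290.2 178.8] [0.5054 0.0011]
test_nut 0.41 [432.6 132.1] [0.5092 0.1715]
```

View pics/w_nut.png

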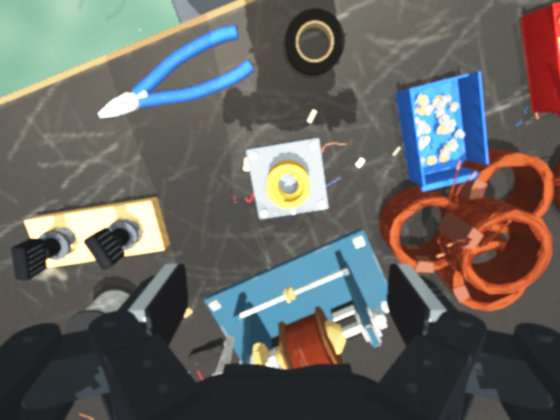

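The wrist view shows the nut at (289,184) with its dash at about (293,210). The rack screws are at left (65,240 and 130,230) and the blue bin is upper right. Next I fit the plate and bin outlines.

```bash
python3 - <<'E'
from h import *
def rect(d,l,z,k=0):
    r=trace(d,l)
    for q in r[:2]:
        m=q["region"].astype(np.uint8)
        c=max(cv2.findContours(m,0,1)[0],key=cv2.contourArea)[:,0,:]
        w=np.array([toworld(d,p,z)[:2] for p in c],dtype=np.float32)
        (x,y),sz,a=cv2.minAreaRect(w*1000)
        print(l,round(q["p"],2),(round(x,1),round(y,1)),np.round(sz,1),round(a,1))
d=get_image("wrist");t=get_image("top");c=get_image("scene")
im=d["image"].astype(int)
# white dash pixels
sub=im[195:222,265:325];m=(sub.min(2)>215);ys,xs=np.nonzero(m)
print([(x+265,y+195) for x,y in zip(xs,ys)][:40])
for e in (d,t): rect(e,"test_nut",.008)
rect(d,"rack",.022);rect(t,"rack",.022)
for b in("blue_bin","red_bin"):
    rect(t,b,.047);rect(d,b,.047)
    for e in(d,c,t):
        for q in place_of(e,b)[:1]: print(b,round(q["p"],2),toworld(e,q["uv"],0)[:2])
big=cv2.resize(d["image"][130:230,230:345,::-1],None,fx=5,fy=5,interpolation=cv2.INTER_CUBIC);cv2.imwrite("pics/nutbig.png",big)
E
```

```text
[(np.int64(307), np.int64(195)), (np.int64(308), np.int64(195)), (np.int64(309), np.int64(195)), (np.int64(310), np.int64(195)), (np.int64(311), np.int64(195)), (np.int64(312), np.int64(195)), (np.int64(313), np.int64(195)), (np.int64(314), np.int64(195)), (np.int64(315), np.int64(195)), (np.int64(316), np.int64(195)), (np.int64(317), np.int64(195)), (np.int64(318), np.int64(195)), (np.int64(319), np.int64(195)), (np.int64(320), np.int64(195)), (np.int64(321), np.int64(195)), (np.int64(322), np.int64(195)), (np.int64(307), np.int64(196)), (np.int64(308), np.int64(196)), (np.int64(309), np.int64(196)), (np.int64(310), np.int64(196)), (np.int64(311), np.int64(196)), (np.int64(312), np.int64(196)), (np.int64(313), np.int64(196)), (np.int64(314), np.int64(196)), (np.int64(315), np.int64(196)), (np.int64(316), np.int64(196)), (np.int64(317), np.int64(196)), (np.int64(318), np.int64(196)), (np.int64(319), np.int64(196)), (np.int64(320), np.int64(196)), (np.int64(321), np.int64(196)), (np.int64(322), np.int64(196)), (np.int64(323), np.int64(196)), (np.int64(306), np.int64(197)), (np.int64(307), np.int64(197)), (np.int64(308), np.int64(197)), (np.int64(309), np.int64(197)), (np.int64(310), np.int64(197)), (np.int64(311), np.int64(197)), (np.int64(312), np.int64(197))]
test_nut 0.69 (504.0, -2.3) [83.7 84.7] 79.6
test_nut 0.4 (501.8, -202.5) [38.7 35.9] 1.2
rack 0.61 (486.6, -231.4) [160.2  65.1] 79.6
rack 0.87 (487.3, -233.1) [150.9  61.7] 79.5
blue_bin 0.93 (506.2, 168.5) [ 74.5 106.9] 84.6
blue_bin 0.34 (496.7, -193.7) [37.3 34. ] 18.8
blue_bin 0.88 (506.9, 162.9) [ 81.3 104.7] 84.3
blue_bin 0.65 [0.5086 0.1701]
blue_bin 0.65 [0.5052 0.1698]
blue_bin 0.69 [0.4996 0.1674]
red_bin 0.92 (476.6, 311.2) [ 76.2 104.7] 88.2
red_bin 0.95 (475.7, 265.9) [ 37.2 102.2] 83.1
red_bin 0.83 [0.4804 0.3164]
red_bin 0.75 [0.4796 0.3223]
red_bin 0.97 [0.4864 0.317 ]
```

View pics/nutbig.png

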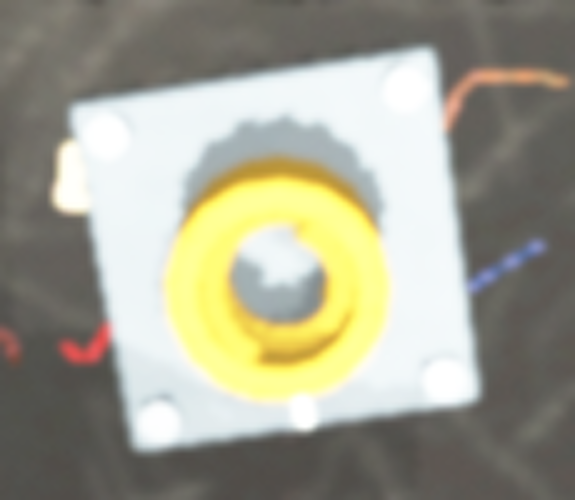

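The plate's +x points to -10.4°, with the dash at crop (303,412), so the entry direction is about 45°. The bins are at blue (0.506, 0.168) and red (0.480, 0.315). Next I move over the near screw.

Request:
{"method": "carry_out", "body": {
  "rows": [
    [-1.17, -3.64, 1.0, 0, 0, 0, -1],
    [-1.17, -3.64, 1.0, 0, 0, 0, -1],
    [-1.17, -3.64, 1.0, 0, 0, 0, -1],
    [-1.17, -3.64, 1.0, 0, 0, 0, -1],
    [-1.17, -3.64, 1.0, 0, 0, 0, -1],
    [0, 0, 0, 0, 0, -7.1, -1],
    [0, 0, 0, 0, 0, -7.1, -1],
    [0, 0, 0, 0, 0, -7.1, -1],
    [0, 0, 0, 0, 0, -7.1, -1],
    [0, 0, 0, 0, 0, -7.1, -1]
  ]
}}

```text
time_s: 4.8
tool_pos: [0.4939, -0.1914, 0.2007]
tool_rot: [[-0.96, -0.281, -0.0], [-0.281, 0.96, 0.0], [0.0, 0.0, -1.0]]
force: [-0.0, 0.6, 0.0]
width: 0.0852
grasp_force: 0.0
```

Request:
{"method": "carry_out", "body": {
  "rows": [
    [0, 0, 0, 0, 0, -7.1, -1],
    [0, 0, 0, 0, 0, -7.1, -1],
    [0, 0, 0, 0, 0, -7.1, -1],
    [0, 0, 0, 0, 0, -7.1, -1],
    [0, 0, 0, 0, 0, -7.1, -1],
    [0, 0, 0, 0, 0, -7.1, -1],
    [0, 0, 0, 0, 0, -7.1, -1],
    [0, 0, 0, 0, 0, -7.1, -1],
    [0, 0, 0, 0, 0, -7.1, -1],
    [0, 0, 0, 0, 0, 0, -1]
  ]
}}

```text
time_s: 5.63
tool_pos: [0.4941, -0.1912, 0.2008]
tool_rot: [[-0.173, -0.985, -0.0], [-0.985, 0.173, 0.0], [-0.0, 0.0, -1.0]]
force: [0.1, 0.3, -0.4]
width: 0.0854
grasp_force: 0.0
```

```bash
python3 - <<'E'
from h import *
s=read_state();print(s["tool_pos"],s["tool_rot"])
d=look([("screw_a_collar",.0345),("screw_a_mid",.048),("screw_a",.008),("rack",0)],3);save(d,"w_rack.png")
for p in([.494,-.193,.089],[.480,-.271,.089]): print(topix(d,p))
E
```

```text
[ 0.4941 -0.1912  0.2008] [[-0.1729 -0.9849 -0.    ]
 [-0.9849  0.1729  0.    ]
 [-0.      0.     -1.    ]]
screw_a_collar 0.82 [284.1  95.5] [ 0.4816 -0.2737]
screw_a_collar 0.65 [285.9  95.8] [ 0.4801 -0.2732]
screw_a_collar 0.43 [286.  140.6] [ 0.4867 -0.2355]
screw_a_mid 0.72 [286.   96.9] [ 0.4803 -0.2717]
screw_a 0.86 [287.6  97.2] [ 0.4786 -0.2729]
screw_a 0.57 [286.  181.4] [ 0.4941 -0.1936]
rack 0.89 [285.5 139.3] [ 0.4875 -0.2342]
[286.1496 202.3504]
[286.522   95.2495]
```

View pics/w_rack.png

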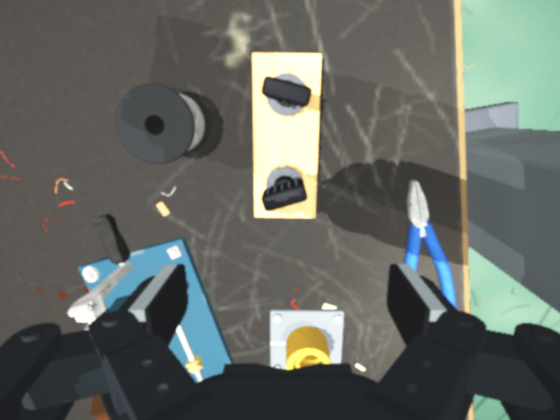

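The heads lie across the rack here: far one at (287,92), near one at (284,190), and the spool at (158,122) is clear. I'll shift the camera above the near head to measure its angle, and measure the far one now.

```bash
cat >> h.py <<'E'
def head(d,uv,ztop=.088,r=34,thr=60,name=None):
    u,v=map(int,uv); im=d["image"][v-r:v+r,u-r:u+r].astype(int)
    m=((im.max(2)<thr)).astype(np.uint8)
    m=cv2.morphologyEx(m,cv2.MORPH_OPEN,np.ones((3,3),np.uint8))
    cs=cv2.findContours(m,0,1)[0]; c=max(cs,key=cv2.contourArea)[:,0,:]+[u-r,v-r]
    w=np.array([toworld(d,p,ztop)[:2]*1000 for p in c],dtype=np.float32)
    (x,y),sz,a=cv2.minAreaRect(w)
    if sz[0]<sz[1]: a+=90; sz=sz[::-1]
    print("head",(round(x,1),round(y,1)),np.round(sz,1),"long axis deg",round((a+90)%180-90,1),"area px",cv2.contourArea(c.astype(np.int32)))
E
python3 - <<'E'
from h import *
d=get_image("wrist")
for t in(45,60,75): head(d,(287,95),thr=t)
E
```

```text
Traceback (most recent call last):
  File "h.py", line 25, in head
    cs=cv2.findContours(m,0,1)[0]; c=max(cs,key=cv2.contourArea)[:,0,:]+[u-r,v-r]
                                     ~~~^^^^^^^^^^^^^^^^^^^^^^^^
ValueError: max() iterable argument is empty
```

Request:
{"method": "carry_out", "body": {
  "rows": [
    [-3.5, 0, 0, 0, 0, 0, -0.3],
    [-3.5, 0, 0, 0, 0, 0, -0.3],
    [0, 0, 0, 0, 0, 0, -0.3]
  ]
}}

```text
time_s: 6.18
tool_pos: [0.5068, -0.1174, 0.201]
tool_rot: [[-0.171, -0.985, 0.001], [-0.985, 0.171, 0.004], [-0.004, 0.0, -1.0]]
force: [-0.3, 0.3, 0.9]
width: 0.0555
grasp_force: 0.0
```

```bash
python3 - <<'E'
from h import *
s=read_state();print(s["tool_pos"],s["width"])
d=look([("screw_a_collar",.0345),("screw_a_mid",.048),("screw_a",.008)],3)
uv=topix(d,[.494,-.193,.085]);print(uv)
for t in(45,60,75): head(d,uv,thr=t)
u,v=map(int,uv);a=d["image"][v-90:v+40,u-60:u+60]
e=cv2.resize(a[:,:,::-1],None,fx=4,fy=4,interpolation=cv2.INTER_CUBIC);cv2.imwrite("pics/near.png",e)
E
```

```text
[ 0.5068 -0.1174  0.201 ] 0.05548312797364591
screw_a 0.72 [286.3   4.9] [ 0.4796 -0.2748]
screw_a 0.72 [285.   98.9] [ 0.4943 -0.1974]
[285.9923 101.3345]
head (493.9, -189.7) [19.1  4.2] long axis deg 7.8 area px 88.5
head (495.0, -195.0) [32.5 16.3] long axis deg 2.4 area px 504.5
head (494.9, -194.9) [33.4 17. ] long axis deg 8.3 area px 897.5
```

View pics/near.png

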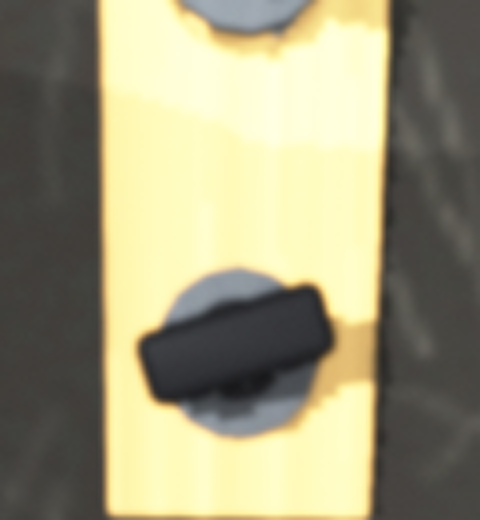

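The near head is centred at about crop (238,345). Its long axis tilts 19° up to the right, which is about 8.8° in world, so tool y has to be at 98.8°.

Request:
{"method": "carry_out", "body": {
  "rows": [
    [0, 0, 0, 0, 0, 7.12, -0.3],
    [0, 0, 0, 0, 0, 7.12, -0.3],
    [0, 0, 0, 0, 0, 7.12, -0.3],
    [0, 0, 0, 0, 0, 7.12, -0.3],
    [0, 0, 0, 0, 0, 7.12, -0.3],
    [0, 0, 0, 0, 0, 7.12, -0.3],
    [0, 0, 0, 0, 0, 7.12, -0.3],
    [0, 0, 0, 0, 0, 7.12, -0.3],
    [0, 0, 0, 0, 0, 7.12, -0.3],
    [0, 0, 0, 0, 0, 7.12, -0.3]
  ]
}}

```text
time_s: 7.22
tool_pos: [0.5061, -0.1236, 0.2007]
tool_rot: [[-0.99, -0.143, -0.0], [-0.143, 0.99, -0.0], [0.0, -0.0, -1.0]]
force: [-0.4, -0.4, 1.6]
width: 0.0557
grasp_force: 0.0
```

Request:
{"method": "carry_out", "body": {
  "rows": [
    [1.2, -3.74, 0, 0, 0, 0, -0.3],
    [1.2, -3.74, 0, 0, 0, 0, -0.3],
    [0, 0, 3.0, 0, 0, 0, -0.3],
    [0, 0, 3.0, 0, 0, 0, -0.3],
    [0, 0, 0, 0, 0, 0, -0.3],
    [0, 0, 0, 0, 0, 0, -0.3]
  ]
}}

```text
time_s: 7.72
tool_pos: [0.4916, -0.1998, 0.1384]
tool_rot: [[-0.989, -0.15, -0.005], [-0.15, 0.989, 0.003], [0.005, 0.004, -1.0]]
force: [0.2, 0.1, -0.1]
width: 0.0554
grasp_force: 0.0
```

```bash
python3 - <<'E'
from h import *
s=read_state();p=s["tool_pos"];R=s["tool_rot"];print(p,np.degrees(np.arctan2(R[1,1],R[0,1])),s["width"])
d=look([("screw_a_collar",.0345),("screw_a_mid",.048),("screw_a",.008)],3)
print("shift cm",100*R.T@(np.array([.4945,-.195,.060])-p))
save(d,"pregrasp.png",(130,60,300,300),2)
E
```

```text
[ 0.4916 -0.1998  0.1384] 98.60780197978633 0.05544305680545515
screw_a_collar 0.94 [184.3 183.4] [ 0.4833 -0.2771]
screw_a_mid 0.95 [182.9 183.5] [ 0.4802 -0.2744]
screw_a_mid 0.43 [293.3 223. ] [ 0.4975 -0.1931]
screw_a 0.74 [199.2 172.6] [ 0.4789 -0.2729]
shift cm [-0.3973  0.4001  7.8434]
```

View pics/pregrasp.png

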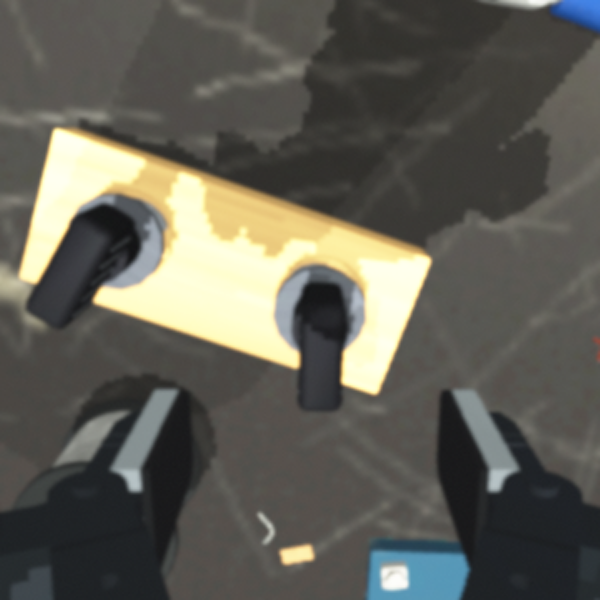

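The head is aligned with the fingers and about 2–3 mm toward +y, so I descend and grip.

Request:
{"method": "carry_out", "body": {
  "rows": [
    [-0.4, 0.3, 2.0, 0, 0, 0, -0.3],
    [0, 0, 2.0, 0, 0, 0, -0.3],
    [0, 0, 2.0, 0, 0, 0, -0.3],
    [0, 0, 1.8, 0, 0, 0, -0.3],
    [0, 0, 0, 0, 0, 0, 0.4],
    [0, 0, 0, 0, 0, 0, 1],
    [0, 0, 0, 0, 0, 0, 1],
    [0, 0, 0, 0, 0, 0, 1],
    [0, 0, 0, 0, 0, 0, 1],
    [0, 0, 0, 0, 0, 0, 1]
  ],
  "grip_force": 60
}}

```text
time_s: 8.75
tool_pos: [0.4993, -0.1971, 0.0656]
tool_rot: [[-0.988, -0.152, 0.005], [-0.152, 0.988, -0.002], [-0.004, -0.003, -1.0]]
force: [-0.2, 1.0, 6.4]
width: 0.0131
grasp_force: 60.5
```

Request:
{"method": "carry_out", "body": {
  "rows": [
    [0, 0, 0, 0, 0, 0, 1],
    [0, 0, 0, 0, 0, 0, 1]
  ]
}}

```text
time_s: 8.92
tool_pos: [0.4993, -0.1971, 0.0656]
tool_rot: [[-0.988, -0.152, 0.005], [-0.152, 0.988, -0.002], [-0.004, -0.003, -1.0]]
force: [0.2, 0.6, 6.4]
width: 0.0127
grasp_force: 60.5
```

Request:
{"method": "carry_out", "body": {
  "rows": [
    [0, 0, -1.5, 0, 0, 0, 1],
    [0, 0, -2.5, 0, 0, 0, 1],
    [0, 0, -3.5, 0, 0, 0, 1],
    [0, 0, -3.5, 0, 0, 0, 1],
    [0, 0, -1.0, 0, 0, 0, 1],
    [0, 0, 0, 0, 0, 0, 1]
  ]
}}

```text
time_s: 9.42
tool_pos: [0.4998, -0.1976, 0.1876]
tool_rot: [[-0.988, -0.152, 0.008], [-0.152, 0.988, -0.004], [-0.007, -0.005, -1.0]]
force: [0.3, 0.1, -0.8]
width: 0.0128
grasp_force: 59.7
```

```bash
cat >> h.py <<'E'
def st():
    s=read_state();p=s["tool_pos"];R=s["tool_rot"]
    print("t",round(s["time_s"],2),p,"yaw_y",round(np.degrees(np.arctan2(R[1,1],R[0,1])),1),"w",round(s["width"],4),"F",s["force"],"q",s["qpos"]); return s,p,R
E
python3 - <<'E'
from h import *
s,p,R=st()
# screw pose in tool frame: scene/top rays
W=get_image("wrist");S=get_image("scene")
save(W,"held.png",(130,100,300,250),2)
rays=[]
for d,n in((W,"w"),(S,"s")):
    for l,k in(("screw_a_tip",0),("screw_a_collar",.0265),("screw_a_mid",.04)):
        for r in place_of(d,l)[:2]:
            g=R.T@(toworld(d,r["uv"],p[2]-.0576+k)-p); print(n,l,round(r["p"],2),np.round(r["uv"],1),"tool mm",g*1000)
E
```

```text
t 9.42 [ 0.4998 -0.1976  0.1876] yaw_y 98.7 w 0.0128 F [ 0.342   0.1394 -0.8282] q [-0.5012  0.0646  0.0296  1.527  -0.0001 -0.6535]
w screw_a_tip 0.66 [212.1 154.1] tool mm [ 46.2268 -43.4359  57.5184]
w screw_a_tip 0.58 [210.8 259.2] tool mm [-21.2609 -48.4479  58.0148]
w screw_a_collar 0.76 [201.4 156.4] tool mm [ 48.1019 -43.1768  31.0029]
w screw_a_collar 0.61 [478.7 217.5] tool mm [ 15.4793 103.8501  30.426 ]
w screw_a_mid 0.63 [201.4 163.8] tool mm [ 46.2404 -40.0249  17.4981]
w screw_a_mid 0.5 [203.  156.9] tool mm [ 49.5131 -39.0357  17.4699]
s screw_a_tip 0.78 [381.7 266.5] tool mm [ 225.3885 -152.4579   56.869 ]
s screw_a_collar 0.95 [383.1 253.8] tool mm [ 233.891  -156.4233   30.3306]
s screw_a_collar 0.65 [230.2 204.6] tool mm [218.9443 128.5245  28.877 ]
s screw_a_mid 0.6 [279.2 202.2] tool mm [190.582   47.284   16.0176]
```

View pics/held.png

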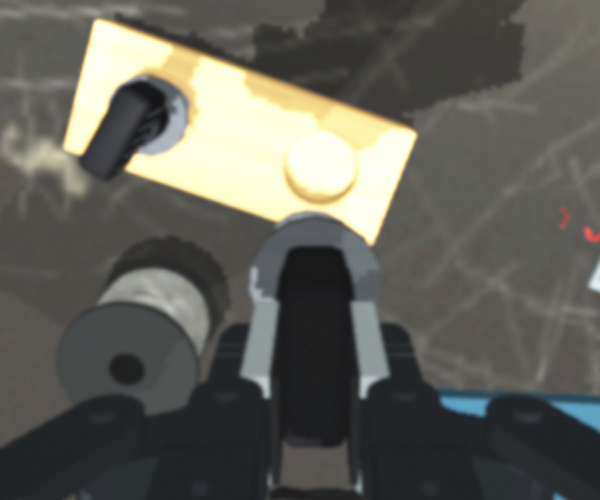

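The screw is held upright. Its collar shows at about crop (316,275), which puts the screw axis about 4 mm toward tool +x. I'll fit the collar with the network's outline and go to a hover beside the nut at the entry angle.

Request:
{"method": "carry_out", "body": {
  "rows": [
    [-1.15, 3.63, 0, 0, 0, 0, 1],
    [-1.15, 3.63, 0, 0, 0, 0, 1],
    [-1.15, 3.63, 0, 0, 0, 0, 1],
    [-1.15, 3.63, 0, 0, 0, 0, 1],
    [-1.15, 3.63, 0, 0, 0, 0, 1],
    [-1.15, 3.63, 0, 0, 0, 0, 1],
    [0, 0, 0, 0, 0, 0, 1]
  ]
}}

```text
time_s: 10.4
tool_pos: [0.5324, 0.0362, 0.182]
tool_rot: [[-0.987, -0.159, -0.001], [-0.159, 0.987, 0.004], [0.0, 0.005, -1.0]]
force: [-0.5, -0.6, -2.0]
width: 0.013
grasp_force: 59.7
```

Request:
{"method": "carry_out", "body": {
  "rows": [
    [0, 0, 0, 0, 0, -7.1, 1],
    [0, 0, 0, 0, 0, -7.1, 1],
    [0, 0, 0, 0, 0, -7.1, 1],
    [0, 0, 0, 0, 0, -7.1, 1],
    [0, 0, 0, 0, 0, -7.1, 1],
    [0, 0, 0, 0, 0, 0, 1],
    [0, 0, 0, 0, 0, 0, 1]
  ]
}}

```text
time_s: 10.98
tool_pos: [0.5322, 0.0294, 0.1822]
tool_rot: [[-0.719, -0.695, -0.001], [-0.695, 0.719, 0.0], [0.001, 0.001, -1.0]]
force: [0.1, 0.1, -0.4]
width: 0.013
grasp_force: 59.7
```

```bash
cat >> h.py <<'E'
from scipy.optimize import least_squares
def collar(d,s,zfix=None,lab="screw_a"):
    """fit the collar's top rim (r 18 mm) to the outline of the held screw; tool frame"""
    R=s["tool_rot"];p=s["tool_pos"]
    q=[r for r in trace(d,lab) if r["region"][180:330,250:325].sum()>400]
    if not q: print("no trace");return
    m=q[0]["region"].astype(np.uint8);c=max(cv2.findContours(m,0,1)[0],key=cv2.contourArea)[:,0,:].astype(float)
    print("trace p",round(q[0]["p"],2),q[0]["bbox"])
    vt=c[:,1].min(); c=c[c[:,1]<vt+26]
    a=np.linspace(0,2*np.pi,240)
    def res(x,z=None):
        P=np.c_[x[0]+.018*np.cos(a),x[1]+.018*np.sin(a),np.full(240,x[2] if zfix is None else zfix)]
        uv=np.array([topix(d,R@g+p) for g in P])
        k=((c[:,None]-uv[None])**2).sum(2).argmin(1); n=uv-uv.mean(0); e=c-uv[k]
        return (e*n[k]/np.linalg.norm(n[k],axis=1,keepdims=True)).sum(1)
    f=least_squares(res,[.004,0,.026] if zfix is None else [.004,0],loss="soft_l1",diff_step=1e-3 if False else None)
    print("collar top in tool mm",f.x*1000,"rms px",np.sqrt((res(f.x)**2).mean()))
E
python3 - <<'E'
from h import *
s,p,R=st()
d=get_image("wrist")
for l,z in(("nut_mouth",.048),("nut_entry",.048),("nut_dash",.008)):
    for r in place_of(d,l)[:2]:
        w=toworld(d,r["uv"],z);print(l,round(r["p"],2),np.round(r["uv"],1),w[:2],"tool mm",1000*(R.T@(w-p)))
collar(d,s);collar(d,s,.026)
save(d,"hover.png",(130,100,300,250),2)
E
```

```text
t 10.98 [0.5322 0.0294 0.1822] yaw_y 134.0 w 0.013 F [ 0.0758  0.0884 -0.4488] q [-0.0706  0.0642  0.0185  1.5263 -0.     -0.8394]
nut_mouth 0.58 [283.9 239. ] [0.5599 0.0536] tool mm [-36.8294  -1.9383 134.1537]
nut_mouth 0.55 [282.4 150.5] [ 0.5055 -0.0005] tool mm [ 39.8922  -2.9839 134.2118]
nut_entry 0.77 [284.8 174.1] [0.5181 0.0144] tool mm [ 20.5159  -1.0621 134.1985]
nut_dash 0.83 [255.7 165. ] [ 0.536  -0.0066] tool mm [ 22.1712 -28.6413 174.1772]
trace p 0.79 [252.9, 206.4, 72.6, 117.2]
collar top in tool mm [-2.2985  0.2698 52.4252] rms px 0.9806486238712934
trace p 0.79 [252.9, 206.4, 72.6, 117.2]
collar top in tool mm [ 4.43   -0.0953] rms px 1.707871009439971
```

```bash
cat >> h.py <<'E'
def brass(d,s,uv0):
    im=d["image"].astype(int);m=((im[:,:,0]-im[:,:,2]>60)&(im[:,:,1]-im[:,:,2]>40)).astype(np.uint8)
    yy,xx=np.mgrid[:420,:560];m[(xx-uv0[0])**2+(yy-uv0[1])**2>42**2]=0
    m=cv2.morphologyEx(m,cv2.MORPH_OPEN,np.ones((3,3),np.uint8))
    c=max(cv2.findContours(m,0,1)[0],key=cv2.contourArea)[:,0,:]
    R=s["tool_rot"];p=s["tool_pos"]
    g=np.array([R.T@(toworld(d,q,.048)-p) for q in c])[:,:2]*1000
    for k in(0,1):
        x0=np.median(g[:,0]) if not k else f.x[0]
        h=g if not k else g[g[:,0]<x0+3]
        f=least_squares(lambda x:np.hypot(h[:,0]-x[0],h[:,1]-x[1])-x[2],[g[:,0].mean(),g[:,1].mean(),24],loss="soft_l1")
        w=R@np.array([f.x[0],f.x[1],(p[2]-.048)*1000])/1000+p
        print("brass tool mm",f.x,"world",w[:2],len(h))
def collar2(d,s,z=.026):
    "dark/grey collar by edge scan: rows through collar, left/right brightness edges"
    im=cv2.GaussianBlur(cv2.cvtColor(d["image"],cv2.COLOR_RGB2GRAY),(3,3),0).astype(int)
    for v in range(204,250,6):
        r=np.diff(im[v,240:335]); k=np.argsort(-abs(r))[:6]; print(v,sorted((int(i+240),int(r[i])) for i in k))
E
python3 - <<'E'
from h import *
s,p,R=st();d=get_image("wrist")
brass(d,s,(283,152));collar2(d,s)
E
```

```text
t 11.28 [0.5326 0.0295 0.1828] yaw_y 134.2 w 0.0128 F [ 0.4073 -0.2053 -1.6601] q [-0.0704  0.0638  0.0194  1.5264 -0.     -0.8414]
brass tool mm [42.5954 -2.2171 23.2621] world [ 0.5035 -0.0018] 164
brass tool mm [42.495  -2.2208 23.211 ] world [ 0.5036 -0.0017] 88
204 [(263, 4), (271, 11), (272, 11), (273, 5), (275, -9), (276, -6)]
210 [(268, 11), (269, 11), (330, 28), (331, 50), (332, 36), (333, 10)]
216 [(263, -7), (264, -7), (295, 7), (305, -9), (306, -11), (307, -8)]
222 [(241, -4), (242, -4), (276, -5), (277, -5), (297, 5), (298, 5)]
228 [(271, -17), (272, -22), (273, -18), (300, 15), (301, 21), (302, 20)]
234 [(245, -15), (269, -18), (270, -21), (271, -17), (303, 20), (304, 19)]
240 [(253, -16), (268, -21), (269, -20), (304, 17), (305, 23), (306, 18)]
246 [(254, -20), (255, -26), (256, -19), (267, -21), (268, -20), (306, 23)]
```

View pics/hover.png

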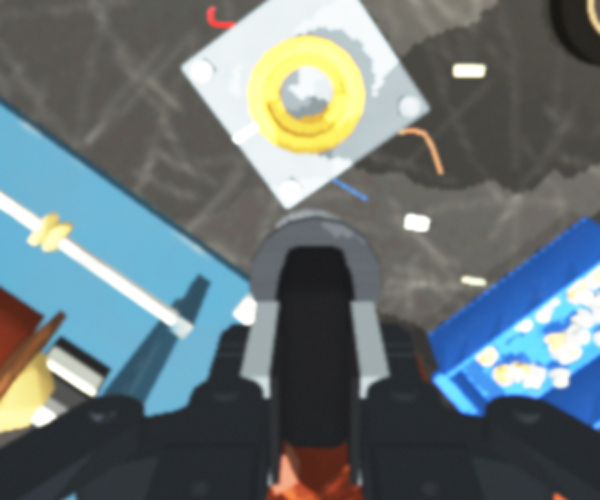

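The hover view shows the nut at crop (306,95), with the screw's head line pointing close to it and the collar at (316,280). I shift over the mouth and lower toward it.

Request:
{"method": "carry_out", "body": {
  "rows": [
    [2.0, -0.14, 0, 0, 0, 0, 1],
    [1.9, -0.14, 0, 0, 0, 0, 1],
    [0, 0, 2.5, 0, 0, 0, 1],
    [0, 0, 2.5, 0, 0, 0, 1],
    [0, 0, 2.0, 0, 0, 0, 1],
    [0, 0, 0, 0, 0, 0, 1],
    [0, 0, 0, 0, 0, 0, 1]
  ]
}}

```text
time_s: 11.92
tool_pos: [0.5053, 0.0005, 0.1117]
tool_rot: [[-0.717, -0.697, -0.003], [-0.697, 0.717, 0.0], [0.002, 0.003, -1.0]]
force: [0.1, 1.7, 0.2]
width: 0.0126
grasp_force: 59.6
```

Request:
{"method": "carry_out", "body": {
  "rows": [
    [0, 0, 0.3, 0, 0, 0, 1],
    [0, 0, 0.3, 0, 0, 0, 1],
    [0, 0, 0, 0, 0, 0, 1]
  ]
}}

```text
time_s: 12.17
tool_pos: [0.5075, 0.0003, 0.1079]
tool_rot: [[-0.716, -0.698, 0.002], [-0.698, 0.716, -0.0], [-0.001, -0.002, -1.0]]
force: [-0.3, 0.2, -1.1]
width: 0.0125
grasp_force: 59.6
```

Request:
{"method": "carry_out", "body": {
  "rows": [
    [0.05, 0.1, 0.3, 0, 0, 0, 1],
    [0, 0, 0.3, 0, 0, 0, 1],
    [0, 0, 0, 0, 0, 0, 1],
    [0, 0, 0, 0, 0, 0, 1]
  ]
}}

```text
time_s: 12.5
tool_pos: [0.5054, 0.0007, 0.1006]
tool_rot: [[-0.717, -0.698, -0.0], [-0.698, 0.717, -0.0], [0.0, 0.0, -1.0]]
force: [-0.4, 0.2, -1.1]
width: 0.0129
grasp_force: 59.6
```

Request:
{"method": "carry_out", "body": {
  "rows": [
    [0, 0, 0.2, 0, 0, 0, 1],
    [0, 0, 0.2, 0, 0, 0, 1],
    [0, 0, 0, 0, 0, 0, 1]
  ]
}}

```text
time_s: 12.75
tool_pos: [0.5055, 0.0008, 0.0965]
tool_rot: [[-0.717, -0.698, -0.0], [-0.698, 0.717, 0.0], [0.0, 0.0, -1.0]]
force: [0.3, 1.0, 0.1]
width: 0.0128
grasp_force: 59.8
```

Request:
{"method": "carry_out", "body": {
  "rows": [
    [0, 0, 0.2, 0, 0, 0, 1],
    [0, 0, 0.2, 0, 0, 0, 1],
    [0, 0, 0, 0, 0, 0, 1]
  ]
}}

```text
time_s: 13.0
tool_pos: [0.5071, 0.0005, 0.095]
tool_rot: [[-0.717, -0.697, 0.004], [-0.697, 0.717, -0.0], [-0.003, -0.003, -1.0]]
force: [0.5, 0.1, 6.1]
width: 0.0128
grasp_force: 60.7
```

The screw stopped about 10 mm in with 6 N of push. I probe by turning counter-clockwise, then clockwise.

Request:
{"method": "carry_out", "body": {
  "rows": [
    [0, 0, 0, 0, 0, -6, 1],
    [0, 0, 0.05, 0, 0, -6, 1],
    [0, 0, 0, 0, 0, -6, 1],
    [0, 0, 0.05, 0, 0, -6, 1],
    [0, 0, 0, 0, 0, 0, 1]
  ]
}}

```text
time_s: 13.42
tool_pos: [0.5066, 0.0008, 0.097]
tool_rot: [[-0.368, -0.93, 0.004], [-0.93, 0.368, -0.0], [-0.001, -0.004, -1.0]]
force: [-5.7, 2.1, 19.3]
width: 0.0127
grasp_force: 62.7
```

Request:
{"method": "carry_out", "body": {
  "rows": [
    [0, 0, 0, 0, 0, 6, 1],
    [0, 0, 0, 0, 0, 6, 1],
    [0, 0, 0, 0, 0, 6, 1],
    [0, 0, 0, 0, 0, 6, 1],
    [0, 0, 0, 0, 0, 0, 1]
  ]
}}

```text
time_s: 13.83
tool_pos: [0.5087, 0.0003, 0.0955]
tool_rot: [[-0.719, -0.695, 0.008], [-0.695, 0.719, -0.001], [-0.005, -0.007, -1.0]]
force: [0.7, 0.4, 8.4]
width: 0.0125
grasp_force: 61.0
```

Request:
{"method": "carry_out", "body": {
  "rows": [
    [0, 0, 0, 0, 0, 6, 1],
    [0, 0, 0, 0, 0, 6, 1],
    [0, 0, 0, 0, 0, 6, 1],
    [0, 0, 0, 0, 0, 6, 1],
    [0, 0, 0, 0, 0, 6, 1],
    [0, 0, 0, 0, 0, 0, 1]
  ]
}}

```text
time_s: 14.33
tool_pos: [0.5068, -0.0001, 0.0928]
tool_rot: [[-0.97, -0.244, 0.003], [-0.244, 0.97, -0.002], [-0.002, -0.003, -1.0]]
force: [1.8, -1.8, 1.1]
width: 0.0131
grasp_force: 60.0
```

```bash
python3 - <<'E'
from h import *
s,p,R=st();print(s["ft_torque"],R)
E
```

```text
t 14.33 [ 0.5068 -0.0001  0.0928] yaw_y 104.1 w 0.0131 F [ 1.8364 -1.8496  1.0563] q [-0.1317  0.0124 -0.213   1.3422 -0.0016 -0.3779]
[-0.4749 -0.368  -0.0187] [[-0.9698 -0.2438  0.003 ]
 [-0.2438  0.9698 -0.002 ]
 [-0.0024 -0.0027 -1.    ]]
```

Request:
{"method": "carry_out", "body": {
  "rows": [
    [0, 0, 0.1, 0, 0, 6, 1],
    [0, 0, 0.1, 0, 0, 6, 1],
    [0, 0, 0.1, 0, 0, 6, 1],
    [0, 0, 0.1, 0, 0, 6, 1],
    [0, 0, 0, 0, 0, 0, 1]
  ]
}}

```text
time_s: 14.75
tool_pos: [0.5069, -0.0019, 0.0912]
tool_rot: [[-0.985, 0.171, 0.004], [0.171, 0.985, -0.006], [-0.005, -0.006, -1.0]]
force: [-2.6, -4.7, 12.3]
width: 0.0128
grasp_force: 61.5
```

```bash
python3 - <<'E'
from h import *
s,p,R=st();print(s["ft_torque"],R[:,2])
E
```

```text
t 14.75 [ 0.5069 -0.0019  0.0912] yaw_y 80.2 w 0.0128 F [-2.6036 -4.7167 12.3321] q [-0.1325  0.0125 -0.2161  1.3376 -0.0058  0.0394]
[-1.2356  0.7333  0.0361] [ 0.0038 -0.0064 -1.    ]
```

Request:
{"method": "carry_out", "body": {
  "rows": [
    [0, 0, 0, 0, 0, 6, 1],
    [0, 0, 0, 0, 0, 6, 1],
    [0, 0, 0, 0, 0, 6, 1],
    [0, 0, 0, 0, 0, 6, 1],
    [0, 0, 0, 0, 0, 0, 1]
  ]
}}

```text
time_s: 15.17
tool_pos: [0.5073, -0.0034, 0.0933]
tool_rot: [[-0.83, 0.557, 0.005], [0.557, 0.83, -0.01], [-0.01, -0.005, -1.0]]
force: [-4.6, -7.6, 19.3]
width: 0.0126
grasp_force: 62.6
```

Request:
{"method": "carry_out", "body": {
  "rows": [
    [0, 0, 0, 0, 0, 6, 1],
    [0, 0, 0, 0, 0, 6, 1],
    [0, 0, 0, 0, 0, 6, 1],
    [0, 0, 0, 0, 0, 6, 1],
    [0, 0, 0, 0, 0, 0, 1]
  ]
}}

```text
time_s: 15.58
tool_pos: [0.5079, -0.0034, 0.0957]
tool_rot: [[-0.532, 0.847, 0.007], [0.847, 0.532, -0.01], [-0.013, 0.001, -1.0]]
force: [-6.6, -6.4, 27.2]
width: 0.0125
grasp_force: 64.6
```

```bash
python3 - <<'E'
from h import *
s,p,R=st();print(s["ft_torque"],R[:,2])
d=get_image("wrist");save(d,"innut.png",(180,110,220,180),3)
S=get_image("scene")
for n,e in(("w",d),("s",S)):
  for l,z in(("screw_a_collar",.06),("screw_a_mid",.075),("nut_mouth",.048)):
    for r in place_of(e,l)[:2]: print(n,l,round(r["p"],2),np.round(r["uv"],1),toworld(e,r["uv"],z))
# scene: predicted column rows for collar at heights
for h in(.048,.052,.056,.060,.064,.068): print(h,topix(S,[.5035,-.0018,h]))
save(S,"innut_s.png",(240,150,90,80),6)
E
```

```text
t 15.58 [ 0.5079 -0.0034  0.0957] yaw_y 32.1 w 0.0125 F [-6.6425 -6.4155 27.1972] q [-0.1331  0.0088 -0.2108  1.3425 -0.009   0.8769]
[-1.6772  2.1849  0.1286] [ 0.0075 -0.0101 -0.9999]
w nut_mouth 0.69 [284.7 205.8] [0.4979 0.0108 0.048 ]
s screw_a_collar 0.9 [383.1 251.4] [ 0.4484 -0.298   0.06  ]
s screw_a_mid 0.96 [379.6 245.5] [ 0.4389 -0.2955  0.075 ]
s nut_mouth 0.69 [280.2 201.2] [0.5083 0.0027 0.048 ]
0.048 [280.2468 202.44  ]
0.052 [280.2364 200.7799]
0.056 [280.2259 199.1151]
0.06 [280.2154 197.4456]
0.064 [280.2049 195.7713]
0.068 [280.1943 194.0921]
```

Clockwise turning now lifts it with rising force, and it never dropped at any angle through the entry range, so this screw is left-handed. I lift it out and carry it to the red bin.

Request:
{"method": "carry_out", "body": {
  "rows": [
    [0, 0, -1.5, 0, 0, 0, 1],
    [0, 0, -3, 0, 0, 0, 1],
    [0, 0, -3, 0, 0, 0, 1],
    [0, 0, -3, 0, 0, 0, 1],
    [0, 0, 0, 0, 0, 0, 1]
  ]
}}

```text
time_s: 16.4
tool_pos: [0.5087, 0.0005, 0.1997]
tool_rot: [[-0.536, 0.844, 0.011], [0.844, 0.536, -0.001], [-0.007, 0.009, -1.0]]
force: [1.9, 0.1, 0.2]
width: 0.0127
grasp_force: 60.0
```

Request:
{"method": "carry_out", "body": {
  "rows": [
    [3.5, 1.82, 0, 0, 0, 0, 1],
    [3.5, 1.82, 0, 0, 0, 0, 1],
    [3.5, 1.82, 0, 0, 0, 0, 1],
    [3.5, 1.82, 0, 0, 0, 0, 1],
    [3.5, 1.82, 0, 0, 0, 0, 1],
    [3.5, 1.82, 0, 0, 0, 0, 1],
    [3.5, 1.82, 0, 0, 0, 0, 1],
    [3.5, 1.82, 0, 0, 0, 0, 1],
    [0, 0, 0, 0, 0, 0, 1]
  ]
}}

```text
time_s: 17.15
tool_pos: [0.4771, 0.3219, 0.191]
tool_rot: [[-0.542, 0.84, -0.003], [0.84, 0.542, 0.004], [0.005, -0.0, -1.0]]
force: [1.1, -0.7, -0.8]
width: 0.0127
grasp_force: 59.8
```

```bash
python3 - <<'E'
from h import *
s,p,R=st()
d=look([("red_bin",0),("blue_bin",0)],1)
c=R@np.array([.0037,0,.0576])+p;print("tip",c,"to bin cm",100*R.T@(np.array([.480,.315,c[2]])-c))
E
```

```text
t 17.15 [0.4771 0.3219 0.191 ] yaw_y 32.8 w 0.0127 F [ 1.0963 -0.702  -0.8195] q [0.4744 0.1749 0.1569 1.5536 0.0048 1.4724]
red_bin 0.89 [283.2 193.4] [0.4778 0.3139]
tip [0.4749 0.3252 0.1334] to bin cm [-1.1354 -0.127  -0.0055]
```

Request:
{"method": "carry_out", "body": {
  "rows": [
    [-1.0, -0.1, 0, 0, 0, 0, 1],
    [0, 0, 3, 0, 0, 0, 1],
    [0, 0, 3, 0, 0, 0, 1],
    [0, 0, 3, 0, 0, 0, 1],
    [0, 0, 2, 0, 0, 0, 1],
    [0, 0, 1, 0, 0, 0, 1],
    [0, 0, 0, 0, 0, 0, 1],
    [0, 0, 0, 0, 0, 0, 1]
  ]
}}

```text
time_s: 17.97
tool_pos: [0.4843, 0.3049, 0.0731]
tool_rot: [[-0.532, 0.847, -0.0], [0.847, 0.532, -0.0], [-0.0, -0.0, -1.0]]
force: [-0.1, 1.1, -0.1]
width: 0.0127
grasp_force: 60.0
```

```bash
python3 - <<'E'
from h import *
s,p,R=st();print(R@np.array([.0037,0,.0576])+p)
E
```

```text
t 17.97 [0.4843 0.3049 0.0731] yaw_y 32.1 w 0.0127 F [-0.1083  1.0555 -0.1098] q [ 0.4448  0.1936 -0.0569  1.3205 -0.0002  1.4548]
[0.4823 0.308  0.0155]
```

Request:
{"method": "carry_out", "body": {
  "rows": [
    [0.5, 0.1, 0.5, 0, 0, 0, 1],
    [0, 0, 0.4, 0, 0, 0, 1],
    [0, 0, 0, 0, 0, 0, 1],
    [0, 0, 0, 0, 0, 0, 0.3],
    [0, 0, 0, 0, 0, 0, 0],
    [0, 0, 0, 0, 0, 0, 0],
    [0, 0, 0, 0, 0, 0, -0.2],
    [0, 0, 0, 0, 0, 0, -0.2],
    [0, 0, 0, 0, 0, 0, -0.2]
  ]
}}

```text
time_s: 18.72
tool_pos: [0.4821, 0.3111, 0.064]
tool_rot: [[-0.533, 0.846, 0.0], [0.846, 0.533, 0.0], [-0.0, 0.0, -1.0]]
force: [-0.5, -0.1, -0.6]
width: 0.0513
grasp_force: 0.0
```

Request:
{"method": "carry_out", "body": {
  "rows": [
    [0, 0, -1.5, 0, 0, 0, -0.2],
    [0, 0, -3, 0, 0, 0, -0.3],
    [0, 0, -4, 0, 0, 0, -0.3],
    [0, 0, -4, 0, 0, 0, -0.3],
    [0, 0, 0, 0, 0, 0, -0.3]
  ]
}}

```text
time_s: 19.13
tool_pos: [0.4861, 0.313, 0.199]
tool_rot: [[-0.533, 0.846, 0.015], [0.846, 0.533, 0.007], [-0.002, 0.016, -1.0]]
force: [0.6, 0.3, 1.7]
width: 0.0554
grasp_force: 0.0
```

```bash
python3 - <<'E'
from h import *
s,p,R=st()
d=get_image("wrist");t=get_image("top")
for n,e in(("w",d),("t",t)):
  for l,z in(("screw_a",.004),("screw_a_mid",.044),("screw_a_collar",.03),("red_bin",0)):
    for r in place_of(e,l)[:3]: print(n,l,round(r["p"],2),np.round(r["uv"],1),toworld(e,r["uv"],z)[:2])
# far head, previously seen
save(d,"redbin.png")
print("far screw above move: tool shift cm", 100*R.T@(np.array([.480,-.2,.2])-p))
E
```

```text
t 19.13 [0.4861 0.313  0.199 ] yaw_y 32.2 w 0.0554 F [0.5983 0.3203 1.7479] q [ 0.4561  0.1639  0.1603  1.551  -0.      1.4644]
w screw_a 0.62 [279.4 181.3] [0.4806 0.3135]
w screw_a_mid 0.63 [279.5 186.1] [0.4791 0.3166]
w red_bin 0.7 [277.5 179.3] [0.4783 0.3135]
t screw_a 0.62 [175.5 211.5] [0.4786 0.3133]
t screw_a 0.47 [386.7 216.6] [ 0.4771 -0.2701]
t screw_a 0.41 [388.  174.9] [ 0.5934 -0.2735]
t screw_a_mid 0.57 [393.2 215.5] [ 0.4772 -0.2791]
t screw_a_mid 0.36 [322.1 254.1] [ 0.3701 -0.0903]
t screw_a_collar 0.46 [388.5 215.3] [ 0.4786 -0.2696]
t screw_a_collar 0.27 [319.9 255.1] [ 0.3673 -0.0855]
t red_bin 0.66 [176.2 210.9] [0.4806 0.3123]
t red_bin 0.18 [389.6 215.7] [ 0.48  -0.279]
far screw above move: tool shift cm [-43.0688 -27.8731  -0.4699]
```

The left-hand screw stands in the red bin at about (0.479, 0.314), against a bin centre of (0.479, 0.313). On to the far screw.

Request:
{"method": "carry_out", "body": {
  "rows": [
    [-3.44, -1.75, 0, 0, 0, 0, -0.3],
    [-3.44, -1.75, 0, 0, 0, 0, -0.3],
    [-3.44, -1.75, 0, 0, 0, 0, -0.3],
    [-3.44, -1.75, 0, 0, 0, 0, -0.3],
    [-3.44, -1.75, 0, 0, 0, 0, -0.3],
    [-3.44, -1.75, 0, 0, 0, 0, -0.3],
    [-3.44, -1.75, 0, 0, 0, 0, -0.3],
    [-3.44, -1.75, 0, 0, 0, 0, -0.3],
    [-3.44, -1.75, 0, 0, 0, 0, -0.3],
    [-3.44, -1.75, 0, 0, 0, 0, -0.3]
  ]
}}

```text
time_s: 20.47
tool_pos: [0.517, -0.0751, 0.1884]
tool_rot: [[-0.533, 0.846, -0.0], [0.846, 0.533, 0.0], [0.0, -0.0, -1.0]]
force: [2.0, -0.0, -1.1]
width: 0.0561
grasp_force: 0.0
```

Request:
{"method": "carry_out", "body": {
  "rows": [
    [-3.44, -1.75, 0, 0, 0, 0, -0.3],
    [-3.44, -1.75, 0, 0, 0, 0, -0.3],
    [-3.44, -1.75, 0, 0, 0, 0, -0.3],
    [-3.44, -1.75, 0, 0, 0, 0, -0.3],
    [-3.44, -1.75, 0, 0, 0, 0, -0.3],
    [-3.44, -1.75, 0, 0, 0, 0, -0.3],
    [0, 0, 0, 0, 0, -6.6, -0.3],
    [0, 0, 0, 0, 0, -6.6, -0.3],
    [0, 0, 0, 0, 0, -6.6, -0.3],
    [0, 0, 0, 0, 0, -6.6, -0.3]
  ]
}}

```text
time_s: 21.3
tool_pos: [0.5383, -0.3043, 0.1878]
tool_rot: [[-0.856, 0.517, -0.001], [0.517, 0.856, 0.001], [0.002, 0.0, -1.0]]
force: [0.3, -0.4, -0.3]
width: 0.0556
grasp_force: 0.0
```

Request:
{"method": "carry_out", "body": {
  "rows": [
    [0, 0, 0, 0, 0, -6.6, -0.3],
    [0, 0, 0, 0, 0, 0, -0.3],
    [0, 0, 0, 0, 0, 0, -0.3]
  ]
}}

```text
time_s: 21.55
tool_pos: [0.5385, -0.3038, 0.1882]
tool_rot: [[-0.907, 0.422, -0.001], [0.422, 0.907, 0.001], [0.001, 0.0, -1.0]]
force: [0.4, -0.7, -0.4]
width: 0.0555
grasp_force: 0.0
```

```bash
python3 - <<'E'
from h import *
s,p,R=st()
d=look([("screw_a_collar",.0345),("screw_a_mid",.048),("screw_a",.008),("rack",0)],2)
uv=topix(d,[.480,-.272,.088]);print(uv)
for t in(60,70,80,90): head(d,uv,thr=t)
im=d["image"];u,v=map(int,uv)
cv2.imwrite("pics/far.png",cv2.resize(im[max(0,v-50):v+50,u-60:u+60,::-1],None,fx=5,fy=5,interpolation=cv2.INTER_CUBIC))
E
```

```text
t 21.55 [ 0.5385 -0.3038  0.1882] yaw_y 65.1 w 0.0555 F [ 0.4391 -0.7105 -0.4385] q [-0.622   0.2902  0.2872  1.5687  0.     -0.1868]
screw_a_collar 0.85 [289.6 121. ] [ 0.4819 -0.2744]
screw_a_collar 0.18 [331.1 105.5] [ 0.4852 -0.2374]
screw_a_mid 0.66 [287.2 121.7] [ 0.4813 -0.2763]
screw_a 0.84 [289.4 118.7] [ 0.4805 -0.2737]
rack 0.61 [332.  105.1] [ 0.4863 -0.2323]
[292.1039 118.4568]
head (479.7, -274.2) [32.3 16.7] long axis deg -24.9 area px 894.0
head (479.7, -274.2) [33.6 16.8] long axis deg -24.9 area px 945.5
head (479.7, -274.3) [33.6 18.1] long axis deg -24.9 area px 990.0
head (479.7, -274.2) [33.6 18.2] long axis deg -24.9 area px 1024.5
```

The far head is at (0.480, -0.274) with its long axis at -25°, so the tool is already perpendicular to it.

Request:
{"method": "carry_out", "body": {
  "rows": [
    [3.3, 0.13, 0, 0, 0, 0, -0.3],
    [3.25, 0.13, 0, 0, 0, 0, -0.3],
    [0, 0, 3, 0, 0, 0, -0.3],
    [0, 0, 2.5, 0, 0, 0, -0.3],
    [0, 0, 0, 0, 0, 0, -0.3],
    [0, 0, 0, 0, 0, 0, -0.3]
  ]
}}

```text
time_s: 22.3
tool_pos: [0.479, -0.2731, 0.1323]
tool_rot: [[-0.908, 0.419, -0.003], [0.419, 0.908, 0.002], [0.004, 0.001, -1.0]]
force: [-0.1, 0.3, 0.6]
width: 0.0555
grasp_force: 0.0
```

```bash
python3 - <<'E'
from h import *
s,p,R=st();print("shift cm",100*R.T@(np.array([.480,-.274,.060])-p))
d=get_image("wrist")
im=d["image"][175:260,255:325].max(2)<75
for v in range(0,85,8):
    k=np.nonzero(im[v])[0]
    if len(k): print(v+175,k.min()+255,k.max()+255,len(k))
E
```

```text
t 22.3 [ 0.479  -0.2731  0.1323] yaw_y 65.2 w 0.0555 F [-0.11    0.3082  0.5957] q [-0.6398  0.1214 -0.0193  1.4343 -0.     -0.2071]
shift cm [-0.1567 -0.0461  7.2272]
199 277 293 17
207 273 296 24
215 272 298 27
223 272 298 27
231 273 297 25
239 275 295 21
247 275 324 50
255 262 324 63
```

Request:
{"method": "carry_out", "body": {
  "rows": [
    [-0.15, -0.08, 2.5, 0, 0, 0, -0.3],
    [0, 0, 2.5, 0, 0, 0, -0.3],
    [0, 0, 1.7, 0, 0, 0, -0.3],
    [0, 0, 0.5, 0, 0, 0, -0.3],
    [0, 0, 0, 0, 0, 0, -0.3],
    [0, 0, 0, 0, 0, 0, -0.3]
  ]
}}

```text
time_s: 22.85
tool_pos: [0.4826, -0.2763, 0.0637]
tool_rot: [[-0.908, 0.419, 0.002], [0.419, 0.908, -0.002], [-0.003, -0.001, -1.0]]
force: [0.1, -0.7, 0.8]
width: 0.0559
grasp_force: 0.0
```

Request:
{"method": "carry_out", "body": {
  "rows": [
    [0, 0, 0, 0, 0, 0, 0.2],
    [0, 0, 0, 0, 0, 0, 0.6],
    [0, 0, 0, 0, 0, 0, 1],
    [0, 0, 0, 0, 0, 0, 1],
    [0, 0, 0, 0, 0, 0, 1],
    [0, 0, 0, 0, 0, 0, 1],
    [0, 0, 0, 0, 0, 0, 1]
  ],
  "grip_force": 60
}}

```text
time_s: 23.43
tool_pos: [0.4823, -0.2761, 0.0634]
tool_rot: [[-0.908, 0.419, 0.002], [0.419, 0.908, -0.002], [-0.003, -0.0, -1.0]]
force: [0.1, -0.2, 5.5]
width: 0.0129
grasp_force: 59.8
```

Request:
{"method": "carry_out", "body": {
  "rows": [
    [0, 0, -1.5, 0, 0, 0, 1],
    [0, 0, -2.5, 0, 0, 0, 1],
    [0, 0, -3.5, 0, 0, 0, 1],
    [0, 0, -3.5, 0, 0, 0, 1],
    [0, 0, -1.0, 0, 0, 0, 1],
    [1.02, 3.69, 0, 0, 0, 0, 1],
    [1.02, 3.69, 0, 0, 0, 0, 1],
    [1.02, 3.69, 0, 0, 0, 0, 1],
    [1.02, 3.69, 0, 0, 0, 0, 1]
  ]
}}

```text
time_s: 24.18
tool_pos: [0.5055, -0.1229, 0.1804]
tool_rot: [[-0.907, 0.42, -0.002], [0.42, 0.907, 0.001], [0.002, -0.0, -1.0]]
force: [0.8, 0.4, -1.1]
width: 0.0126
grasp_force: 59.0
```

Request:
{"method": "carry_out", "body": {
  "rows": [
    [1.02, 3.69, 0, 0, 0, 0, 1],
    [1.02, 3.69, 0, 0, 0, 0, 1],
    [1.02, 3.69, 0, 0, 0, 0, 1],
    [1.02, 3.69, 0, 0, 0, 0, 1],
    [0, 0, 0, 0, 0, -6.98, 1],
    [0, 0, 0, 0, 0, -6.98, 1],
    [0, 0, 0, 0, 0, -6.98, 1],
    [0, 0, 0, 0, 0, -6.98, 1],
    [0, 0, 0, 0, 0, -6.98, 1],
    [0, 0, 0, 0, 0, -6.98, 1]
  ]
}}

```text
time_s: 25.02
tool_pos: [0.5301, 0.0269, 0.1801]
tool_rot: [[-0.954, -0.3, -0.003], [-0.3, 0.954, 0.0], [0.003, 0.001, -1.0]]
force: [0.1, 0.2, -1.8]
width: 0.0128
grasp_force: 59.2
```

Request:
{"method": "carry_out", "body": {
  "rows": [
    [0, 0, 0, 0, 0, -6.98, 1],
    [0, 0, 0, 0, 0, -6.98, 1],
    [0, 0, 0, 0, 0, -6.98, 1],
    [0, 0, 0, 0, 0, -6.98, 1],
    [0, 0, 0, 0, 0, 0, 1],
    [0, 0, 0, 0, 0, 0, 1]
  ]
}}

```text
time_s: 25.52
tool_pos: [0.5303, 0.0268, 0.1806]
tool_rot: [[-0.709, -0.705, -0.002], [-0.705, 0.709, 0.0], [0.001, 0.002, -1.0]]
force: [0.7, -0.6, -1.2]
width: 0.013
grasp_force: 59.2
```

```bash
python3 - <<'E'
from h import *
s,p,R=st();d=get_image("wrist")
for l,z in(("nut_mouth",.048),("nut_entry",.048)):
    for r in place_of(d,l)[:2]:
        w=toworld(d,r["uv"],z);print(l,round(r["p"],2),np.round(r["uv"],1),w[:2],"tool mm",1000*(R.T@(w-p)))
brass(d,s,topix(d,[.5035,-.0018,.048]))
collar(d,s,.024)
e=cv2.imread("pics/held.png")
save(d,"hover2.png",(130,100,300,250),2)
im=d["image"][200:330,255:325].max(2)<45
for v in range(0,130,8):
    k=np.nonzero(im[v])[0]
    if len(k): print(v+200,k.min()+255,k.max()+255,len(k))
E
```

```text
t 25.52 [0.5303 0.0268 0.1806] yaw_y 134.9 w 0.013 F [ 0.7129 -0.6482 -1.2378] q [-0.0759  0.06    0.0109  1.5239 -0.     -0.8587]
nut_mouth 0.87 [282.8 151.5] [ 0.5041 -0.0028] tool mm [ 39.2323  -2.6599 132.6075]
nut_mouth 0.25 [528.7 363.4] [0.4806 0.3117] tool mm [-165.9402  236.8659  132.7015]
nut_entry 0.72 [285.3 180. ] [0.5192 0.0152] tool mm [ 15.8377  -0.6625 132.5769]
brass tool mm [39.03   -1.632  23.2881] world [ 0.5035 -0.0019] 164
brass tool mm [39.0264 -1.64   23.3092] world [ 0.5035 -0.0019] 87
trace p 0.69 [256.4, 210.7, 62.1, 117.6]
collar top in tool mm [3.2861 1.1065] rms px 1.7960208033084908
232 273 300 28
240 271 304 34
248 269 305 37
256 270 304 35
264 269 305 37
272 268 306 39
280 267 307 41
288 268 307 40
296 269 305 37
304 269 305 37
312 260 315 45
320 259 314 45
328 256 318 30
```

Request:
{"method": "carry_out", "body": {
  "rows": [
    [1.8, -0.1, 0, 0, 0, 0, 1],
    [1.8, -0.1, 0, 0, 0, 0, 1],
    [0, 0, 2.5, 0, 0, 0, 1],
    [0, 0, 2.5, 0, 0, 0, 1],
    [0, 0, 2.0, 0, 0, 0, 1],
    [0, 0, 0, 0, 0, 0, 1],
    [0, 0, 0, 0, 0, 0, 1],
    [0, 0, 0, 0, 0, 0, 1]
  ]
}}

```text
time_s: 26.38
tool_pos: [0.5076, -0.0002, 0.113]
tool_rot: [[-0.707, -0.707, 0.002], [-0.707, 0.707, -0.0], [-0.001, -0.001, -1.0]]
force: [-0.1, -0.3, -0.6]
width: 0.0128
grasp_force: 59.2
```

```bash
python3 - <<'E'
from h import *
s,p,R=st();t=R@np.array([.0032,0,.0554])+p;print("tip",t,"to mouth cm",100*R.T@(np.array([.5035,-.0019,.048])-t))
E
```

```text
t 26.38 [ 0.5076 -0.0002  0.113 ] yaw_y 135.0 w 0.0128 F [-0.0523 -0.2532 -0.6333] q [-0.1325  0.0077 -0.177   1.3844 -0.     -0.9182]
tip [ 0.5054 -0.0025  0.0576] to mouth cm [0.0987 0.1775 0.963 ]
```

Request:
{"method": "carry_out", "body": {
  "rows": [
    [0.08, 0.13, 0.4, 0, 0, 0, 1],
    [0, 0, 0.4, 0, 0, 0, 1],
    [0, 0, 0.4, 0, 0, 0, 1],
    [0, 0, 0, 0, 0, 0, 1],
    [0, 0, 0, 0, 0, 0, 1]
  ]
}}

```text
time_s: 26.8
tool_pos: [0.5053, 0.0003, 0.0996]
tool_rot: [[-0.707, -0.708, -0.0], [-0.708, 0.707, 0.0], [0.0, 0.0, -1.0]]
force: [0.8, 0.9, -1.8]
width: 0.0131
grasp_force: 59.2
```

Request:
{"method": "carry_out", "body": {
  "rows": [
    [0, 0, 0.25, 0, 0, 0, 1],
    [0, 0, 0.25, 0, 0, 0, 1],
    [0, 0, 0, 0, 0, 0, 1]
  ]
}}

```text
time_s: 27.05
tool_pos: [0.5051, 0.0003, 0.0942]
tool_rot: [[-0.707, -0.707, -0.001], [-0.707, 0.707, 0.0], [0.0, 0.001, -1.0]]
force: [0.2, 1.1, -2.4]
width: 0.0129
grasp_force: 59.2
```

Request:
{"method": "carry_out", "body": {
  "rows": [
    [0, 0, 0.2, 0, 0, 0, 1],
    [0, 0, 0.2, 0, 0, 0, 1],
    [0, 0, 0, 0, 0, 0, 1]
  ]
}}

```text
time_s: 27.3
tool_pos: [0.5051, 0.0002, 0.0903]
tool_rot: [[-0.707, -0.707, -0.001], [-0.707, 0.707, 0.0], [0.0, 0.001, -1.0]]
force: [0.2, -0.6, -2.3]
width: 0.0131
grasp_force: 59.2
```

Request:
{"method": "carry_out", "body": {
  "rows": [
    [0, 0, 0.2, 0, 0, 0, 1],
    [0, 0, 0.2, 0, 0, 0, 1],
    [0, 0, 0, 0, 0, 0, 1]
  ]
}}

```text
time_s: 27.55
tool_pos: [0.5052, 0.0002, 0.0863]
tool_rot: [[-0.707, -0.707, -0.001], [-0.707, 0.707, 0.0], [0.0, 0.001, -1.0]]
force: [0.8, 0.1, -1.1]
width: 0.0127
grasp_force: 59.2
```

It passes freely below the depth where the first screw stopped, which fits a right-handed screw. I lower it to contact.

Request:
{"method": "carry_out", "body": {
  "rows": [
    [0, 0, 0.15, 0, 0, 0, 1],
    [0, 0, 0.15, 0, 0, 0, 1],
    [0, 0, 0, 0, 0, 0, 1]
  ]
}}

```text
time_s: 27.8
tool_pos: [0.5057, 0.0001, 0.0842]
tool_rot: [[-0.707, -0.707, 0.001], [-0.707, 0.707, -0.0], [-0.0, -0.001, -1.0]]
force: [-0.7, 0.1, -0.6]
width: 0.0126
grasp_force: 59.6
```

Request:
{"method": "carry_out", "body": {
  "rows": [
    [0, 0, 0.15, 0, 0, 0, 1],
    [0, 0, 0, 0, 0, 0, 1]
  ]
}}

```text
time_s: 27.97
tool_pos: [0.5063, -0.0003, 0.0837]
tool_rot: [[-0.707, -0.707, 0.002], [-0.707, 0.707, -0.001], [-0.001, -0.002, -1.0]]
force: [-0.7, -0.9, 3.4]
width: 0.0129
grasp_force: 60.1
```

Request:
{"method": "carry_out", "body": {
  "rows": [
    [0, 0, 0.06, 0, 0, 7, 1],
    [0, 0, 0.08, 0, 0, 7, 1],
    [0, 0, 0.08, 0, 0, 7, 1],
    [0, 0, 0.08, 0, 0, 7, 1],
    [0, 0, 0, 0, 0, 0, 1]
  ]
}}

```text
time_s: 28.38
tool_pos: [0.5068, -0.0004, 0.081]
tool_rot: [[-0.957, -0.289, 0.003], [-0.289, 0.957, -0.002], [-0.003, -0.003, -1.0]]
force: [-1.1, -2.1, 4.7]
width: 0.0126
grasp_force: 60.1
```

Request:
{"method": "carry_out", "body": {
  "rows": [
    [0, 0, 0.08, 0, 0, 7, 1],
    [0, 0, 0.08, 0, 0, 7, 1],
    [0, 0, 0.08, 0, 0, 7, 1],
    [0, 0, 0, 0, 0, 0, 1]
  ]
}}

```text
time_s: 28.72
tool_pos: [0.5068, -0.0009, 0.0788]
tool_rot: [[-0.997, 0.073, 0.003], [0.073, 0.997, -0.003], [-0.004, -0.003, -1.0]]
force: [-1.0, -1.9, 5.2]
width: 0.0128
grasp_force: 60.2
```

Request:
{"method": "carry_out", "body": {
  "rows": [
    [0, 0, 0.08, 0, 0, 7, 1],
    [0, 0, 0.08, 0, 0, 7, 1],
    [0, 0, 0.08, 0, 0, 7, 1],
    [0, 0, 0, 0, 0, 0, 1]
  ]
}}

```text
time_s: 29.05
tool_pos: [0.507, -0.0015, 0.077]
tool_rot: [[-0.905, 0.426, 0.004], [0.426, 0.905, -0.004], [-0.005, -0.002, -1.0]]
force: [-1.4, -3.2, 7.6]
width: 0.0131
grasp_force: 60.5
```

Request:
{"method": "carry_out", "body": {
  "rows": [
    [0, 0, 0.06, 0, 0, 7, 1],
    [0, 0, 0.06, 0, 0, 7, 1],
    [0, 0, 0.06, 0, 0, 7, 1],
    [0, 0, 0, 0, 0, 0, 1],
    [0, 0, 0, 0, 0, 0, 1],
    [0, 0, 0, 0, 0, 0, 1]
  ]
}}

```text
time_s: 29.55
tool_pos: [0.5071, -0.0022, 0.0769]
tool_rot: [[-0.694, 0.72, 0.005], [0.72, 0.694, -0.006], [-0.007, -0.001, -1.0]]
force: [-4.2, -3.4, 14.1]
width: 0.0129
grasp_force: 61.5
```

```bash
python3 - <<'E'
from h import *
s,p,R=st();print(s["ft_torque"])
S=get_image("scene")
for l in("screw_a_collar","nut_mouth","screw_a_mid"):
  for r in place_of(S,l)[:2]: print(l,round(r["p"],2),np.round(r["uv"],1))
for h in(.048,.0615): print(topix(S,[.5035,-.0019,h]))
save(S,"home.png",(240,140,90,90),6)
E
```

```text
t 29.55 [ 0.5071 -0.0022  0.0769] yaw_y 44.0 w 0.0129 F [-4.1842 -3.431  14.1082] q [-0.1334  0.0195 -0.2379  1.3081 -0.0053  0.6698]
[-1.11    1.0567 -0.0156]
screw_a_collar 0.66 [280. 202.]
nut_mouth 0.9 [279.6 201.9]
nut_mouth 0.64 [282.1 208.4]
screw_a_mid 0.57 [279.5 193.4]
screw_a_mid 0.39 [180.5 189. ]
[280.2806 202.4524]
[280.2455 196.8305]
```

View pics/home.png

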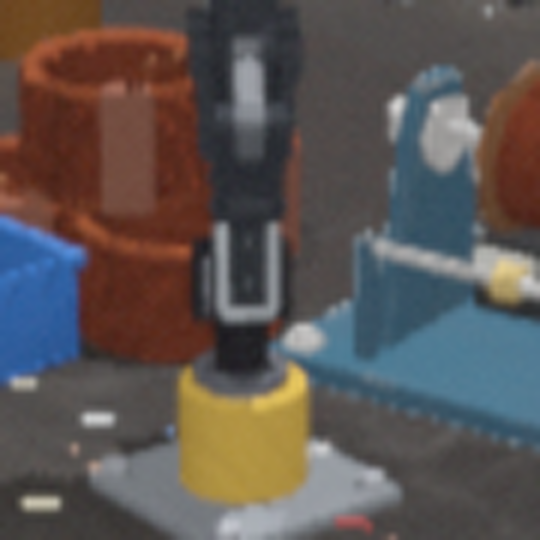

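The picture shows the collar resting on the brass mouth at crop (243,372), so this screw is home and right-handed. Tall copper coils stand behind the blue bin, so I measure their extent before going there, and unscrew first.

Request:
{"method": "carry_out", "body": {
  "rows": [
    [0, 0, -0.1, 0, 0, -7, 1],
    [0, 0, -0.1, 0, 0, -7, 1],
    [0, 0, -0.08, 0, 0, -7, 1],
    [0, 0, -0.08, 0, 0, -7, 1],
    [0, 0, -0.08, 0, 0, -7, 1],
    [0, 0, -0.08, 0, 0, -7, 1],
    [0, 0, -0.08, 0, 0, -7, 1],
    [0, 0, 0, 0, 0, 0, 1]
  ]
}}

```text
time_s: 30.42
tool_pos: [0.5065, -0.0009, 0.0796]
tool_rot: [[-0.999, -0.055, 0.002], [-0.055, 0.999, -0.002], [-0.002, -0.003, -1.0]]
force: [0.2, -2.4, 2.2]
width: 0.013
grasp_force: 59.6
```

Request:
{"method": "carry_out", "body": {
  "rows": [
    [0, 0, -0.08, 0, 0, -7, 1],
    [0, 0, -0.08, 0, 0, -7, 1],
    [0, 0, -0.08, 0, 0, -7, 1],
    [0, 0, -0.08, 0, 0, -7, 1],
    [0, 0, -0.08, 0, 0, -7, 1],
    [0, 0, -0.08, 0, 0, -7, 1],
    [0, 0, 0, 0, 0, 0, 1],
    [0, 0, 0, 0, 0, 0, 1]
  ]
}}

```text
time_s: 31.08
tool_pos: [0.506, -0.0, 0.0839]
tool_rot: [[-0.71, -0.704, 0.001], [-0.704, 0.71, -0.001], [-0.001, -0.001, -1.0]]
force: [1.8, -1.8, 2.1]
width: 0.013
grasp_force: 59.5
```

```bash
python3 - <<'E'
from h import *
s,p,R=st()
t=get_image("top");im=t["image"].astype(int)
m=((im[:,:,0]-im[:,:,2]>40)&(im[:,:,0]-im[:,:,1]>40)).astype(np.uint8)
m[:, :150]=0;m[:,265:]=0;m[200:]=0
for z in(.04,.08,.12):
    w=np.array([toworld(t,(u,v),z)[:2] for v,u in zip(*np.nonzero(m))])
    for y0 in np.arange(.06,.34,.03):
        k=w[(abs(w[:,1]-y0)<.015)]
        if len(k): print(z,round(y0,2),"min x",round(k[:,0].min(),3))
E
```

```text
t 31.08 [ 0.506  -0.      0.0839] yaw_y 134.7 w 0.013 F [ 1.8475 -1.7611  2.0982] q [-0.1324  0.0167 -0.2266  1.3261 -0.0003 -0.9133]
0.04 0.09 min x 0.566
0.04 0.12 min x 0.562
0.04 0.15 min x 0.562
0.04 0.18 min x 0.553
0.04 0.21 min x 0.544
0.04 0.24 min x 0.547
0.04 0.27 min x 0.51
0.04 0.3 min x 0.509
0.04 0.33 min x 0.509
0.08 0.09 min x 0.56
0.08 0.12 min x 0.556
0.08 0.15 min x 0.559
0.08 0.18 min x 0.547
0.08 0.21 min x 0.539
0.08 0.24 min x 0.546
0.08 0.27 min x 0.506
0.08 0.3 min x 0.505
0.08 0.33 min x 0.504
0.12 0.09 min x 0.551
0.12 0.12 min x 0.551
0.12 0.15 min x 0.556
0.12 0.18 min x 0.534
0.12 0.21 min x 0.534
0.12 0.24 min x 0.543
0.12 0.27 min x 0.501
0.12 0.3 min x 0.501
0.12 0.33 min x 0.5
```

Request:
{"method": "carry_out", "body": {
  "rows": [
    [0, 0, -1.5, 0, 0, 0, 1],
    [0, 0, -3, 0, 0, 0, 1],
    [0, 0, -3.5, 0, 0, 0, 1],
    [0, 0, -3.5, 0, 0, 0, 1],
    [0, 0, 0, 0, 0, 7, 1],
    [0, 0, 0, 0, 0, 7, 1],
    [0, 0, 0, 0, 0, 7, 1],
    [0, 0, 0, 0, 0, 7, 1],
    [0, 0, 0, 0, 0, 7, 1],
    [0, 0, 0, 0, 0, 7, 1]
  ]
}}

```text
time_s: 31.97
tool_pos: [0.5044, 0.0011, 0.1973]
tool_rot: [[-0.999, -0.044, -0.003], [-0.044, 0.999, 0.002], [0.003, 0.002, -1.0]]
force: [-0.7, -0.3, -1.2]
width: 0.0129
grasp_force: 59.5
```

Request:
{"method": "carry_out", "body": {
  "rows": [
    [0.2, 3.37, 0, 0, 0, 0, 1],
    [0.2, 3.37, 0, 0, 0, 0, 1],
    [0.2, 3.37, 0, 0, 0, 0, 1],
    [0.2, 3.37, 0, 0, 0, 0, 1],
    [0.2, 3.37, 0, 0, 0, 0, 1],
    [0, 0, 0, 0, 0, 0, 1],
    [0, 0, 0, 0, 0, 0, 1]
  ]
}}

```text
time_s: 32.55
tool_pos: [0.485, 0.1699, 0.1973]
tool_rot: [[-0.999, -0.054, -0.003], [-0.054, 0.999, 0.0], [0.003, 0.0, -1.0]]
force: [0.3, -0.5, -0.6]
width: 0.0131
grasp_force: 59.6
```

```bash
python3 - <<'E'
from h import *
s,p,R=st()
d=look([("blue_bin",0)],1)
t=R@np.array([.0032,0,.0554])+p;print("tip",t,"to bin spot cm",100*R.T@(np.array([.488,.168,.006])-t))
E
```

```text
t 32.55 [0.485  0.1699 0.1973] yaw_y 93.1 w 0.0131 F [ 0.2505 -0.4512 -0.5748] q [ 0.2058  0.0169 -0.0002  1.5567  0.0008  0.1514]
blue_bin 0.61 [285.  205.6] [0.5076 0.1699]
tip [0.4816 0.1697 0.1419] to bin spot cm [-0.6679 -0.2098 13.5912]
```

Request:
{"method": "carry_out", "body": {
  "rows": [
    [-0.7, -0.1, 0, 0, 0, 0, 1],
    [0, 0, 3, 0, 0, 0, 1],
    [0, 0, 3, 0, 0, 0, 1],
    [0, 0, 3, 0, 0, 0, 1],
    [0, 0, 2.5, 0, 0, 0, 1],
    [0, 0, 1.0, 0, 0, 0, 1],
    [0, 0, 0, 0, 0, 0, 1],
    [0, 0, 0, 0, 0, 0, 1]
  ]
}}

```text
time_s: 33.32
tool_pos: [0.4939, 0.1666, 0.0737]
tool_rot: [[-0.999, -0.051, -0.001], [-0.051, 0.999, -0.0], [0.001, -0.0, -1.0]]
force: [0.1, 0.9, -0.6]
width: 0.0123
grasp_force: 59.6
```

```bash
python3 - <<'E'
from h import *
s,p,R=st();t=R@np.array([.0032,0,.0554])+p;print("tip",t)
E
```

```text
t 33.32 [0.4939 0.1666 0.0737] yaw_y 92.9 w 0.0123 F [ 0.0776  0.878  -0.5841] q [ 0.1965  0.0634 -0.1991  1.3088  0.      0.1454]
tip [0.4906 0.1664 0.0183]
```

Request:
{"method": "carry_out", "body": {
  "rows": [
    [0, 0, 0.7, 0, 0, 0, 1],
    [0, 0, 0.5, 0, 0, 0, 1],
    [0, 0, 0, 0, 0, 0, 1],
    [0, 0, 0, 0, 0, 0, 0.3],
    [0, 0, 0, 0, 0, 0, 0],
    [0, 0, 0, 0, 0, 0, 0],
    [0, 0, 0, 0, 0, 0, -0.2],
    [0, 0, 0, 0, 0, 0, -0.2],
    [0, 0, 0, 0, 0, 0, -0.2]
  ]
}}

```text
time_s: 34.07
tool_pos: [0.4937, 0.1674, 0.0618]
tool_rot: [[-0.999, -0.053, 0.0], [-0.053, 0.999, 0.0], [-0.0, 0.0, -1.0]]
force: [0.8, -0.1, 0.5]
width: 0.0512
grasp_force: 0.0
```

Request:
{"method": "carry_out", "body": {
  "rows": [
    [0, 0, -1.5, 0, 0, 0, -0.2],
    [0, 0, -3, 0, 0, 0, -0.3],
    [0, 0, -4, 0, 0, 0, -0.3],
    [0, 0, -4, 0, 0, 0, -0.3],
    [0, 0, 0, 0, 0, 0, -0.3],
    [0, 0, 0, 0, 0, 0, -0.3]
  ]
}}

```text
time_s: 34.57
tool_pos: [0.496, 0.1678, 0.1906]
tool_rot: [[-0.999, -0.053, 0.008], [-0.053, 0.999, 0.002], [-0.008, 0.001, -1.0]]
force: [0.0, -0.8, -1.2]
width: 0.0558
grasp_force: 0.0
```

```bash
python3 - <<'E'
from h import *
s,p,R=st()
for cam in("wrist","top","scene"):
  e=get_image(cam)
  for l,z in(("screw_a",.004),("screw_a_mid",.044),("blue_bin",0),("red_bin",0),("spool",0),("tape_roll",0),("nose_pliers",0)):
    for r in place_of(e,l)[:2]:
      if r["p"]>.3: print(cam,l,round(r["p"],2),np.round(r["uv"],1),toworld(e,r["uv"],z)[:2])
E
```

```text
t 34.57 [0.496  0.1678 0.1906] yaw_y 93.0 w 0.0558 F [ 0.0432 -0.7807 -1.1941] q [ 0.1982  0.0297 -0.0005  1.5324 -0.      0.1452]
wrist screw_a 0.91 [287.4 177.2] [0.4886 0.1689]
wrist screw_a 0.76 [436.7 176.6] [0.4802 0.3162]
wrist screw_a_mid 0.71 [286.9 191.3] [0.4935 0.1686]
wrist screw_a_mid 0.46 [ 87.8 191. ] [ 0.5024 -0.0058]
wrist blue_bin 0.79 [289.7 196.3] [0.5089 0.1723]
wrist red_bin 0.55 [433.  172.5] [0.477  0.3136]
wrist spool 0.44 [447.  182.9] [0.4867 0.3295]
wrist tape_roll 0.64 [185.3  48.6] [0.3768 0.0707]
wrist nose_pliers 0.77 [ 6.2 20.2] [ 0.3623 -0.0862]
wrist nose_pliers 0.54 [434.9 177. ] [0.4814 0.3163]
top screw_a 0.61 [228.6 212. ] [0.4804 0.1664]
top screw_a 0.53 [290.2 207.5] [ 0.4965 -0.0036]
top screw_a_mid 0.46 [227.3 208.8] [0.4857 0.1658]
top blue_bin 0.72 [226.7 204.4] [0.5018 0.1728]
top red_bin 0.52 [172.1 211.7] [0.4782 0.3236]
top red_bin 0.31 [227.2 210.4] [0.4851 0.1709]
top spool 0.7 [386.9 176.5] [ 0.5895 -0.2713]
top spool 0.54 [376.1 211.9] [ 0.4898 -0.2416]
top tape_roll 0.48 [259.2 252.6] [0.3705 0.0791]
top nose_pliers 0.96 [321.4 255.8] [ 0.3655 -0.092 ]
scene screw_a 0.8 [223.2 199.9] [0.495 0.177]
scene screw_a 0.7 [185.  187.5] [0.4829 0.3081]
scene screw_a_mid 0.52 [222.2 186.1] [0.4886 0.1707]
scene blue_bin 0.63 [226.3 202. ] [0.4974 0.1689]
scene red_bin 0.63 [183.  186.6] [0.4891 0.3245]
scene red_bin 0.56 [179.7 187.5] [0.4797 0.3262]
scene spool 0.87 [403.2 246.9] [ 0.5845 -0.265 ]
scene tape_roll 0.73 [213.9 233.4] [0.3684 0.0686]
scene nose_pliers 0.82 [261.4 259.1] [ 0.3579 -0.0828]
```

Both screws stand in their bins, the gripper is clear, and the bystanders have not moved. I hand the job in.

```bash
python3 -c "from bench import job_done; print(job_done())"
```

```text
the job is handed in; nothing more can be done
None
```

The near screw tested left-handed and is in the red bin; the far screw ran fully home, so it is right-handed and is in the blue bin. The job is handed in at about 35 s, and no verdict came back.

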